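# Load the crucible carrier in order of size

## Robot

A 6-joint arm with a two-finger parallel gripper is mounted at the origin on a cart in front of the work surface, level with it; the furniture and walls round the work are solid. World frame = base frame: x ahead of the robot, y to its left, z up, the work surface at z = 0. Lengths are in m, angles in rad, forces in N, time in s.
With the tool pointing down it reaches from about 0.25 to 0.725 m from the base axis. Payload 4 kg.
Tool frame: the origin (TCP) lies at the very end of the fingers, on their centre line; the grasp point (between the pads) lies 19 mm behind it (bot.pinch_z is the distance from the TCP to the grasp point, in m); z points along the fingers, x is the direction in which the jaws open and shut, and the axes are right-handed (so a half turn about z gives the same grasp; the last joint's range is limited). The gripper opens to 85 mm and grips with 20 to 120 N. Pads are 22 mm wide; open, the fingers measure 114 mm over their backs; the gripper's body (76 mm by 85 mm) begins 54 mm behind the grasp point. The pads swing forward as they close: fully open they stand 13 mm farther back than shut.
Start: joints at [-1.344, 0.241, 0.005, 1.335, 0, 1.571], TCP at [0.112, -0.487, 0.204] pointing down, gripper open.
Joint ranges: [-2.72, 2.72], [-1.05, 1.87], [-1.09, 1.28], [-1.99, 2.15], [-1.42, 1.44], [-3.14, 3.14]. Speed limits (rad/s): [2.79, 2.79, 3.14, 3.14, 3.14, 3.14].

## Interface

Orientations are given as a unit quaternion [x, y, z, w].
In Python, from workcell import bot gives the robot as it stands. The module is installed in compiled form; this text tells all that it offers.
- The arm moves only by the shell command python3 -m inch 'ROWS'. ROWS is JSON, a list of rows, each a list of 7 numbers: the shift along the tool's x, y, z scaled (see below), then the turn, a rotation vector about the tool's x, y, z scaled (see below), then the gripper command: -1 is fully open, 1 is shut, values between are in proportion. In form: [[x, y, z, wx, wy, wz, gripper], ...]. A call has exactly 8 rows; each row shifts and turns the commanded pose from where the row before left it, along the tool's axes as they then stand; what a row does not reach is not made up. The controller multiplies each number of a shift by 2.5 cm and each number of a turn by 180 degrees. A row lasts 1/10 s, in which the tool goes at most 50 mm and 8.59 degrees, less where a joint would pass 70% of its speed; a pose out of reach is approached as far as the arm can. A call with a number of a shift or a turn outside -1 to 1 is refused whole. A call with a gripper value outside its range is refused whole. The fingers move at their own pace and stop on an object; the grip force is fixed at half the most. Time passes only in rows, so rows that do not move let the fingers close, or fill a call up. It gives the time, the measured TCP pose, the force and the opening at its end, in the units of the state.
- bot.get_obs(): the state, without advancing time (a new reading comes with each control period).
- bot.camera(name): name is "side" or "top"; returns (picture, depth): 420x560x3 uint8, blue, green, red; 420x560 float32, m along the optical axis (not along the pixel's ray), 0 where there is no reading.
- bot.get_calibration(name): a dict with "vfov" (degrees; the focal length in pixels is half the picture's height over the tangent of half this angle, whatever the lens; pixels are square), "cx", "cy" (the principal point, pixels), "R" (3x3) and "t" (3): a world point X has camera coordinates R X + t. Camera axes: x right, y down, z forward; pixel columns grow to the right and rows downward; lengths in m; the calibration is good to about 2 mm. A picture is of the moment at which its call begins. get_calibration takes no time and is no camera call.
- bot.job_done(): hands the job in, once; it reports no verdict.
The state is a dict: "clock": time; "joint_pos": joint angles; "joint_vel": joint speeds; "tau": joint torques, N m; "eef_pos": TCP position; "tool_rot": TCP orientation; "ft_force": force on the tool from outside, world axes, zero at the start; "ft_torque": the same for the moment, N m; "grip_width": finger opening in m.
Only numpy, scipy, OpenCV 4.12 (cv2) and the standard library are available. Lean on these libraries where they do the work, as an engineer would, in place of code of your own. Each camera call takes 0.05 s, during which the arm holds its last target.

## Task

Get the four white porcelain crucibles ready for the furnace: load them into the steel carrier in order of size, the largest in the widest seat and so on down the row to the smallest in the narrowest, each one upright and standing fully down in its seat. Leave the timer and the amber dropper bottle where they stand.

Things in the scene. Friction and masses are not known exactly. Their poses are not given: they have to be found in the camera images.
- biggest_crucible (a point): the largest of four white porcelain crucibles, open cups standing upright on the bench: rim 66 mm across, 54 mm high, wall 2.5 mm, base 5 mm thick; straight-sided (so 66 mm wide to grip) from 33 mm above its base upward, rounding in below that to a base 38 mm across. Point: on its axis, half-way up (27 mm above the base), z up
- second_crucible (a point): the second largest of four white porcelain crucibles, open cups standing upright on the bench: rim 54 mm across, 45 mm high, wall 2.5 mm, base 5 mm thick; straight-sided (so 54 mm wide to grip) from 27 mm above its base upward, rounding in below that to a base 31 mm across. Point: on its axis, half-way up (22.5 mm above the base), z up
- third_crucible (a point): the third largest of four white porcelain crucibles, open cups standing upright on the bench: rim 43 mm across, 37 mm high, wall 2.5 mm, base 5 mm thick; straight-sided (so 43 mm wide to grip) from 22 mm above its base upward, rounding in below that to a base 25 mm across. Point: on its axis, half-way up (18.5 mm above the base), z up
- smallest_crucible (a point): the smallest of four white porcelain crucibles, open cups standing upright on the bench: rim 33 mm across, 30 mm high, wall 2.5 mm, base 5 mm thick; straight-sided (so 33 mm wide to grip) from 16 mm above its base upward, rounding in below that to a base 19 mm across. Point: on its axis, half-way up (15 mm above the base), z up
- biggest_seat (a point): the widest of the four round cup-shaped seats of the steel carrier: 64 mm wide inside, 70 outside, 6 deep. The largest crucible stands on its floor, mid-height point 21 mm above the seat's rim. Point: centre of the rim's top, 40 mm above the bench; y along the row from narrowest to widest, x across it, z up
- second_seat (a point): the second widest of the four round cup-shaped seats of the steel carrier: 55 mm wide inside, 61 outside, 6 deep. The second largest crucible stands on its floor, mid-height point 16 mm above the seat's rim. Point: centre of the rim's top, 40 mm above the bench; y along the row from narrowest to widest, x across it, z up. Carrier: fixed plate 84 x 270 mm, 5 mm below the rims of the seats, turned any way round
- third_seat (a point): the third widest of the four round cup-shaped seats of the steel carrier: 47 mm wide inside, 53 outside, 6 deep. The third largest crucible stands on its floor, mid-height point 12 mm above the seat's rim. Point: centre of the rim's top, 40 mm above the bench; y along the row from narrowest to widest, x across it, z up
- smallest_seat (a point): the narrowest of the four round cup-shaped seats of the steel carrier: 40 mm wide inside, 46 outside, 6 deep. The smallest crucible stands on its floor, mid-height point 9 mm above the seat's rim. Point: centre of the rim's top, 40 mm above the bench; y along the row from narrowest to widest, x across it, z up
- timer: bystander: white bench timer with a red knob, 62 x 62 x 38 mm, loose; origin at the centre of its underside
- dropper: bystander: amber dropper bottle with a black rubber teat, 34 mm across and 84 mm high, loose; origin at the centre of its underside
Things that resemble listed ones, but are neither listed nor needed, are in the scene too. What is shaped like the part that bears second_crucible but blue is not meant.

How it is judged:
At the end, for the whole second after the job is handed in: Each crucible sits in the seat of its own rank: its axis within 12 mm of the seat's centre, its height within 4 mm of fully seated, tilted less than 8 degrees, and at rest (horizontal distance between biggest_crucible and biggest_seat below 0.012 m and z of biggest_crucible in the frame of biggest_seat between 0.017 and 0.025 m and angle between each of biggest_crucible, second_crucible, third_crucible, smallest_crucible's own z axis and vertical below 0.14 rad and linear speed of each of crucible_biggest, crucible_second, crucible_third, crucible_smallest below 0.02 m/s and horizontal distance between second_crucible and second_seat below 0.012 m and z of second_crucible in the frame of second_seat between 0.0125 and 0.0205 m and horizontal distance between third_crucible and third_seat below 0.012 m and z of third_crucible in the frame of third_seat between 0.0085 and 0.0165 m and horizontal distance between smallest_crucible and smallest_seat below 0.012 m and z of smallest_crucible in the frame of smallest_seat between 0.005 and 0.013 m); the robot touches nothing.
It fails at once if the bench timer is moved by more than 25 mm (distance of timer from where it was at the start of the episode above 0.025 m).
It fails at once if the dropper bottle is moved by more than 25 mm (distance of dropper from where it was at the start of the episode above 0.025 m).
It also fails if it takes over 115 s, if anything falls off the work surface, if the arm or the gripper's body presses on something with over 40 N, if the wrist force passes 120 N, or if a joint passes its speed limit or range.

## Working session

There is one attempt and no reset: what is moved stays moved. The work goes in short steps, Python scripts to look and compute and a shell command to move; the robot and the scene stay as the last step left them, time stands still between calls to the robot, and variables do not carry over. Pictures are saved under pics/ and viewed, and the job is handed in when it is done.

```bash
mkdir -p pics
python3 - <<'E'
from workcell import bot
import cv2,numpy as np
for n in("side","top"):
    p,d=bot.camera(n); cv2.imwrite(f"pics/{n}0.png",p); np.save(f"pics/{n}0.npy",d)
    print(n,{k:np.round(v,4).tolist() for k,v in bot.get_calibration(n).items()}, (d>0).mean(), d.max())
print(bot.get_obs(), bot.pinch_z)
E
```

```text
side {'vfov': 46.5047, 'cx': 282.8869, 'cy': 205.9404, 'R': [[-0.9978, -0.0637, 0.0184], [-0.0555, 0.6487, -0.759], [0.0364, -0.7584, -0.6508]], 't': [0.5718, 0.157, 0.901]} 0.9960246598639456 3.320488
top {'vfov': 45.0066, 'cx': 284.5082, 'cy': 215.5602, 'R': [[-0.0295, -0.9995, 0.006], [-0.9961, 0.0289, -0.083], [0.0828, -0.0085, -0.9965]], 't': [-0.1079, 0.59, 1.0384]} 0.9960034013605442 1.823079
{'clock': 0.1, 'joint_pos': array([-1.34400502e+00,  2.41337116e-01,  3.88497904e-03,  1.33520906e+00,
       -6.20053552e-06,  1.57082563e+00]), 'joint_vel': array([ 0.00098819, -0.00115293,  0.00319756,  0.00185743, -0.00012413,
       -0.00071465]), 'tau': array([ 1.53415665e-03, -3.73138368e+01,  2.53009772e+01,  1.08665036e-02,
        1.42148278e-04, -4.94746388e-06]), 'eef_pos': array([ 0.1122873 , -0.48660416,  0.20281223]), 'tool_rot': array([ 7.82567106e-01, -6.22565543e-01, -7.31638821e-04, -5.78053345e-04]), 'ft_force': array([-0.40060765,  0.72543481, -0.07822967]), 'ft_torque': array([0.01026686, 0.0257475 , 0.02796781]), 'grip_width': 0.08536033863264163} 0.0187
```

View pics/side0.png

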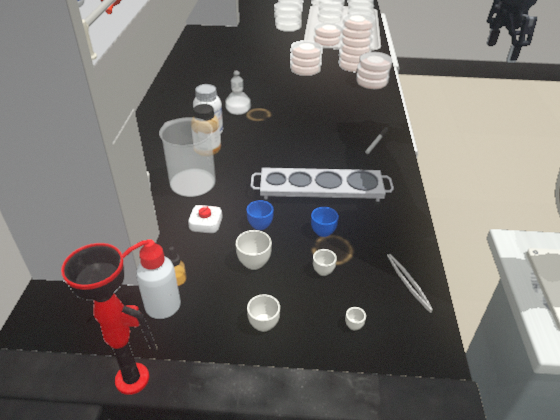

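View pics/top0.png

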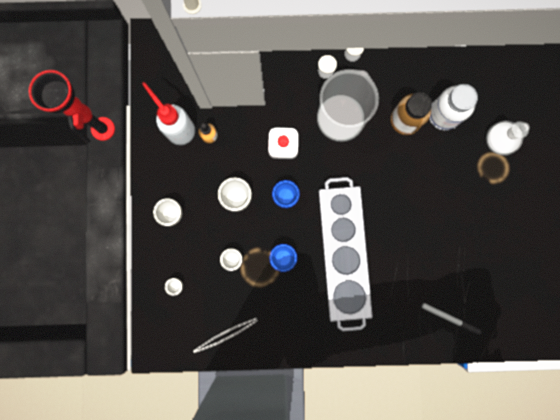

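The top view shows four white cups at about (234,194), (167,212), (231,259) and (173,287). The blue cups at (286,194) and (283,258) are the decoys. The carrier seats run from narrow at (341,204) to wide at (350,297). The timer is at (283,142) and the dropper bottle at (208,132). The side view agrees with this.

```bash
cat > h.py <<'E'
from workcell import bot
import cv2,numpy as np
from scipy.optimize import least_squares
def cloud(n,d):
    c=bot.get_calibration(n); R=np.array(c["R"]);t=np.array(c["t"])
    f=d.shape[0]/2/np.tan(np.radians(c["vfov"]/2))
    v,u=np.mgrid[:d.shape[0],:d.shape[1]]
    P=np.stack([(u-c["cx"])/f*d,(v-c["cy"])/f*d,d],-1)
    return (P-t)@R   # R^T(P-t)
def proj(n,X):
    c=bot.get_calibration(n); R=np.array(c["R"]);t=np.array(c["t"])
    p=R@np.array(X)+t; f=210/np.tan(np.radians(c["vfov"]/2))
    return [c["cx"]+f*p[0]/p[2],c["cy"]+f*p[1]/p[2]]
def circ(xy,r=None):
    f=lambda q:np.hypot(*(xy-q[:2]).T)-(q[2] if r is None else r)
    m=xy.mean(0); q0=[*m] if r else [*m,.02]
    return least_squares(f,q0,loss='soft_l1',f_scale=.002).x
E
python3 - <<'E'
from h import *
A={"top":[(234,194),(167,212),(231,259),(173,287)],"side":[(254,250),(264,313),(325,262),(355,318)]}
for n in A:
    d=np.load(f"pics/{n}0.npy");W=cloud(n,d);p=cv2.imread(f"pics/{n}0.png")
    for (u,v),D,h in zip(A[n],(66,54,43,33),(54,45,37,30)):
        s=np.s_[v-30:v+31,u-30:u+31]; w=W[s].reshape(-1,3);c=p[s].reshape(-1,3).astype(int)
        ctr=W[v,u]
        m=(np.hypot(*(w[:,:2]-ctr[:2]).T)<D/2000*1.6)&(w[:,2]>.006)
        z=w[m,2]; top=np.percentile(z,97)
        r=w[m&(w[:,2]>top-.006)]
        print(n,D,"top",round(top,4),"free",circ(r[:,:2]).round(4),"fix",circ(r[:,:2],D/2000-.001).round(4),len(r))
    W2=W
    if n=="top":
        pts=[(341,204),(343,230),(346,260),(350,297)]
    else: pts=[(276,178),(300,180),(329,180),(362,180)]
    for u,v in pts: print(n,"seatfloor",W[v,u].round(4))
    for nm,(u,v) in {"timer":(283,142) if n=="top" else (206,213),"drop":(208,132) if n=="top" else (178,265),
       "blue1":(286,194) if n=="top" else (260,213),"blue2":(283,258)if n=="top" else (324,221)}.items(): print(nm,W[v,u].round(4))
E
python3 - <<'E'
import cv2
p=cv2.imread('pics/top0.png'); cv2.imwrite('pics/crop1.png',cv2.resize(p[110:340,130:400],None,fx=2.9,fy=2.6))
E
```

```text
top 66 top 0.0553 free [ 0.632  -0.0232  0.0315] fix [ 0.632  -0.0232] 127
top 54 top 0.0469 free [0.6    0.1168 0.0255] fix [0.6    0.1168] 113
top 43 top 0.0394 free [ 0.4988 -0.0117  0.02  ] fix [ 0.4988 -0.0117] 80
top 33 top 0.0328 free [0.4465 0.1088 0.0149] fix [0.4465 0.1089] 59
top seatfloor [ 0.6066 -0.2435  0.0337]
top seatfloor [ 0.5522 -0.2454  0.0349]
top seatfloor [ 0.4901 -0.2491  0.0355]
top seatfloor [ 0.4141 -0.2546  0.0336]
timer [ 0.7411 -0.1265  0.0343]
drop [0.7599 0.0269 0.0618]
blue1 [ 0.6342 -0.1298  0.0077]
blue2 [ 0.498  -0.1194  0.0036]
side 66 top 0.0544 free [ 0.6315 -0.0226  0.0314] fix [ 0.6316 -0.0222] 170
side 54 top 0.0456 free [0.5998 0.1175 0.0254] fix [0.5997 0.1176] 205
side 43 top 0.0378 free [ 0.4982 -0.0111  0.02  ] fix [ 0.4982 -0.0111] 132
side 33 top 0.0308 free [0.4459 0.1095 0.0147] fix [0.446  0.1098] 106
side seatfloor [ 0.6047 -0.2462  0.0342]
side seatfloor [ 0.5512 -0.2448  0.0333]
side seatfloor [ 0.4868 -0.2509  0.0329]
side seatfloor [ 0.4132 -0.2577  0.0327]
timer [ 0.738  -0.1174  0.0337]
drop [0.7589 0.0372 0.0445]
blue1 [ 0.6312 -0.1503  0.0127]
blue2 [ 0.4964 -0.1379  0.0115]
```

View pics/crop1.png

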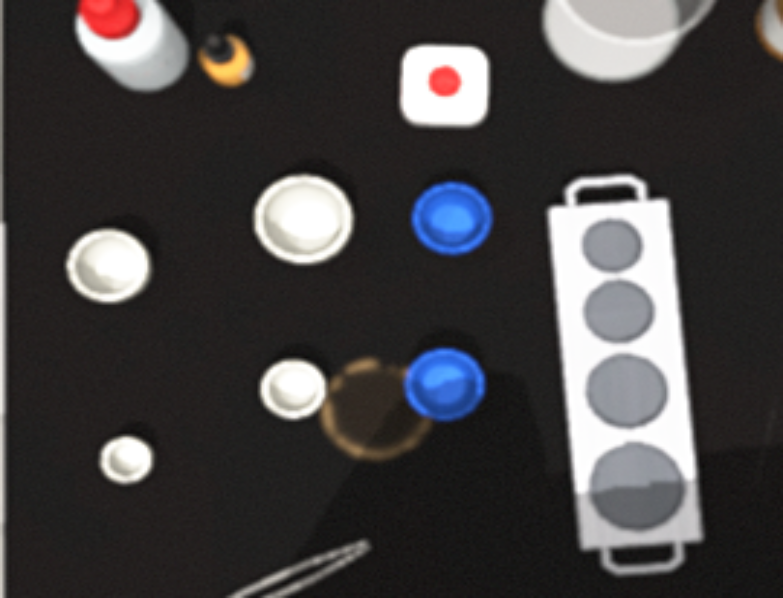

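One white cup fits each rank, and the two views agree on centre and height to about 1 mm. Next I'll measure the seat centres in both views.

```bash
cat >> h.py <<'E'
def onplane(n,uv,z):
    c=bot.get_calibration(n); R=np.array(c["R"]);t=np.array(c["t"]); f=210/np.tan(np.radians(c["vfov"]/2))
    uv=np.atleast_2d(uv).astype(float); r=np.c_[(uv-[c["cx"],c["cy"]])/f,np.ones(len(uv))]@R
    C=-R.T@t; return (C+r*((z-C[2])/r[:,2])[:,None])[:,:2]
E
python3 - <<'E'
from h import *
W0={"top":[(341,204),(343,230),(346,260),(350,297)],"side":[(276,178),(300,180),(329,180),(365,180)]}
for n in W0:
    d=np.load(f"pics/{n}0.npy");W=cloud(n,d);g=cv2.cvtColor(cv2.imread(f"pics/{n}0.png"),6)
    for u,v in W0[n]: print(n,g[v-1:v+2,u-1:u+2].mean())
    # plate outline, z .03-.045
    m=((abs(W[...,2]-.0375)<.008)&(W[...,0]>.3)&(W[...,0]<.75)&(W[...,1]<-.18)&(W[...,1]>-.32)).astype(np.uint8)
    cs,_=cv2.findContours(m,0,2); c=max(cs,key=cv2.contourArea)
    mm=np.zeros_like(m);cv2.drawContours(mm,[c],-1,1,-1); mm=cv2.morphologyEx(mm,2,np.ones((7,7)))
    pts=onplane(n,np.argwhere(mm)[:,::-1],.035)*1000
    print(n,"plate",cv2.minAreaRect(pts.astype(np.float32)), W[mm>0][:,2].mean())
    # holes: edges radial
    for (u,v),D in zip(W0[n],(40,47,55,64)):
        p0=onplane(n,(u,v),.04)[0]
        best=None
        G=cv2.GaussianBlur(g,(3,3),0).astype(np.float32)
        def score(q):
            a=np.linspace(0,2*np.pi,72,endpoint=False);s=0
            for dr,w in((.0015,1),(-.0025,-1)):
                X=np.c_[q[0]+(D/2000+dr)*np.cos(a),q[1]+(D/2000+dr)*np.sin(a),np.full(72,.04)]
                P=np.array([proj(n,x) for x in X],np.float32)
                s=s+w*cv2.remap(G,P[:,:1].copy(),P[:,1:].copy(),1)[:,0]
            return np.clip(s,-10,40).mean()
        o=[(score((p0[0]+i*.001,p0[1]+j*.001)),p0[0]+i*.001,p0[1]+j*.001) for i in range(-10,11) for j in range(-10,11)]
        print(n,D,np.round(max(o),4))
E
```

```text
top 152.77777777777777
top 154.55555555555554
top 154.33333333333334
top 121.11111111111111
top plate ((505.0136413574219, -247.56558227539062), (269.7194519042969, 84.51910400390625), 2.7968227863311768) 0.040053989211805856Traceback (most recent call last):
  File "<stdin>", line 24, in <module>
  File "<stdin>", line 21, in score
  File "h.py", line 11, in proj
    c=bot.get_calibration(n); R=np.array(c["R"]);t=np.array(c["t"])
ValueError: time passes only in moves, steps and waits
```

```bash
sed -i 's/bot.get_calibration(n)/CAL(n)/' h.py; sed -i '3a import functools\n@functools.lru_cache(None)\ndef CAL(n): return bot.get_calibration(n)' h.py
python3 - <<'E'
from h import *
W0={"top":[(341,204),(343,230),(346,260),(350,297)],"side":[(276,178),(300,180),(329,180),(365,180)]}
for n in W0:
    d=np.load(f"pics/{n}0.npy");W=cloud(n,d);g=cv2.cvtColor(cv2.imread(f"pics/{n}0.png"),6)
    m=((abs(W[...,2]-.0375)<.008)&(W[...,0]>.3)&(W[...,0]<.75)&(W[...,1]<-.18)&(W[...,1]>-.32)).astype(np.uint8)
    cs,_=cv2.findContours(m,0,2); c=max(cs,key=cv2.contourArea)
    mm=np.zeros_like(m);cv2.drawContours(mm,[c],-1,1,-1); mm=cv2.morphologyEx(mm,2,np.ones((7,7)))
    pts=onplane(n,np.argwhere(mm)[:,::-1],.035)*1000
    print(n,"plate",cv2.minAreaRect(pts.astype(np.float32)), np.percentile(W[mm>0][:,2],[5,50,95]))
    G=cv2.GaussianBlur(g,(3,3),0).astype(np.float32)
    for (u,v),D in zip(W0[n],(40,47,55,64)):
        p0=onplane(n,(u,v),.04)[0]
        def score(q):
            a=np.linspace(0,2*np.pi,48,endpoint=False);s=0
            for dr,w in((.0015,1),(-.0025,-1)):
                X=np.c_[q[0]+(D/2000+dr)*np.cos(a),q[1]+(D/2000+dr)*np.sin(a),np.full(48,.04)]
                P=np.array([proj(n,x) for x in X],np.float32)
                s=s+w*cv2.remap(G,P[:,:1].copy(),P[:,1:].copy(),1)[:,0]
            return np.clip(s,-10,40).mean()
        o=[(score((p0[0]+i*.001,p0[1]+j*.001)),p0[0]+i*.001,p0[1]+j*.001) for i in range(-10,11) for j in range(-10,11)]
        print(n,D,np.round(max(o),4))
E
```

```text
top plate ((505.0136413574219, -247.56558227539062), (269.7194519042969, 84.51910400390625), 2.7968227863311768) [0.03119014 0.03472499 0.03980721]
top 40 [39.7699  0.606  -0.2418]
top 47 [39.2229  0.5529 -0.2448]
top 55 [37.3941  0.4901 -0.2476]
top 64 [34.1737  0.4147 -0.2518]
side plate ((494.241455078125, -246.48992919921875), (290.3863220214844, 89.81704711914062), 3.139892101287842) [0.03131087 0.03489593 0.03996692]
side 40 [22.374   0.6042 -0.2466]
side 47 [19.7013  0.5501 -0.246 ]
side 55 [19.9234  0.4865 -0.2506]
side 64 [17.6192  0.4181 -0.2416]
```

```bash
cat > go.py <<'E'
import sys
from h import *
from scipy.spatial.transform import Rotation as Ro
o=bot.get_obs(); R=Ro.from_quat(o["tool_rot"])
print("t",o["clock"],"pos",o["eef_pos"].round(4),"grip",round(o["grip_width"],4),"F",o["ft_force"].round(1))
if len(sys.argv)>1:
    T=np.array(list(map(float,sys.argv[1:4])))
    # desired: z down, x toward -87.2deg
    a=np.radians(-87.2); X=np.array([np.cos(a),np.sin(a),0]);Z=np.array([0,0,-1.]);D=Ro.from_matrix(np.c_[X,np.cross(Z,X),Z])
    print("turn units",((R.inv()*D).as_rotvec()/np.pi).round(4))
    print("shift units, current axes",(R.inv().apply(T-o["eef_pos"])/.025).round(2)," in final axes",(D.inv().apply(T-o["eef_pos"])/.025).round(2))
E
python3 -m inch '[[0,0,-0.2,0,0,0.028,-1],[0,0,0,0,0,0.028,-1],[0,0,0,0,0,0,-1],[0,0,0,0,0,0,-1],[0,0,0,0,0,0,-1],[0,0,0,0,0,0,-1],[0,0,0,0,0,0,-1],[0,0,0,0,0,0,-1]]'; python3 go.py 0.632 -0.023 0.12
```

```text
clock: 0.9
eef_pos: [0.1124, -0.4872, 0.2086]
tool_rot: [0.725, -0.689, -0.0, -0.0]
ft_force: [-1.0, -0.5, -0.1]
grip_width: 0.0851
t 0.9 pos [ 0.1124 -0.4872  0.2086] grip 0.0851 F [-1.  -0.5 -0.1]
turn units [0.     0.     0.0007]
shift units, current axes [-17.48 -21.7    3.54]  in final axes [-17.53 -21.66   3.54]
```

```bash
python3 -m inch '[[-0.4,-0.5,0,0,0,0,-1],[-0.74,-0.9,0,0,0,0,-1],[-0.74,-0.9,0,0,0,0,-1],[-0.74,-0.9,0,0,0,0,-1],[-0.74,-0.9,0,0,0,0,-1],[-0.74,-0.9,0,0,0,0,-1],[-0.74,-0.9,0,0,0,0,-1],[-0.74,-0.9,0,0,0,0,-1]]' >/dev/null; python3 go.py
python3 -m inch '[[-0.74,-0.9,0,0,0,0,-1],[-0.74,-0.9,0,0,0,0,-1],[-0.74,-0.9,0,0,0,0,-1],[-0.74,-0.9,0,0,0,0,-1],[-0.74,-0.9,0,0,0,0,-1],[-0.74,-0.9,0,0,0,0,-1],[-0.74,-0.9,0,0,0,0,-1],[-0.74,-0.9,0,0,0,0,-1]]' >/dev/null; python3 go.py  0.632 -0.023 0.12
```

```text
t 1.7 pos [ 0.2762 -0.3375  0.2087] grip 0.086 F [ 0.7 -1.7 -0.8]
t 2.5 pos [ 0.4481 -0.1804  0.2087] grip 0.0852 F [ 0.5 -0.8  0.5]
turn units [-0.0001  0.0001  0.0009]
shift units, current axes [-5.91 -7.67  3.55]  in final axes [-5.93 -7.66  3.55]
```

```bash
python3 -m inch '[[-0.8,-0.95,0.3,0,0,0,-1],[-0.8,-0.95,0.4,0,0,0,-1],[-0.8,-0.95,0.5,0,0,0,-1],[-0.8,-0.95,0.5,0,0,0,-1],[-0.8,-0.95,0.5,0,0,0,-1],[-0.8,-0.95,0.5,0,0,0,-1],[-0.6,-0.95,0.5,0,0,0,-1],[-0.3,-0.5,0.3,0,0,0,-1]]' >/dev/null; python3 go.py  0.632 -0.023 0.02
python3 -m inch '[[0,0,0,0,0,0,-1],[0,0,0,0,0,0,-1],[0,0,0,0,0,0,-1],[0,0,0,0,0,0,-1],[0,0,0,0,0,0,-1],[0,0,0,0,0,0,-1],[0,0,0,0,0,0,-1],[0,0,0,0,0,0,-1]]' >/dev/null; python3 go.py  0.632 -0.023 0.02
```

```text
t 3.3 pos [ 0.6192 -0.0283  0.1198] grip 0.0853 F [-1.  -0.6  0. ]
turn units [0.0004 0.0002 0.0015]
shift units, current axes [-0.18 -0.53  3.99]  in final axes [-0.19 -0.52  3.99]
t 4.1 pos [ 0.6186 -0.031   0.1212] grip 0.0853 F [1.3 0.2 0.3]
turn units [-0.     -0.      0.0006]
shift units, current axes [-0.29 -0.55  4.05]  in final axes [-0.29 -0.55  4.05]
```

```bash
python3 -m inch '[[-0.15,-0.28,0.3,0,0,0,-1],[-0.14,-0.27,0.5,0,0,0,-1],[0,0,0.6,0,0,0,-1],[0,0,0.6,0,0,0,-1],[0,0,0,0,0,0,-1],[0,0,0,0,0,0,-1],[0,0,0,0,0,0,-1],[0,0,0,0,0,0,-1]]' >/dev/null; python3 go.py  0.632 -0.023 0.02
python3 - <<'E'
from h import *
p,d=bot.camera("side");cv2.imwrite("pics/s1.png",cv2.resize(p[150:350,150:410],None,fx=3,fy=3))
E
```

```text
t 4.9 pos [ 0.6328 -0.0229  0.072 ] grip 0.0855 F [ 0.3  0.8 -0.7]
turn units [-0.0006 -0.      0.0007]
shift units, current axes [0.   0.04 2.08]  in final axes [0.   0.03 2.08]
```

View pics/s1.png

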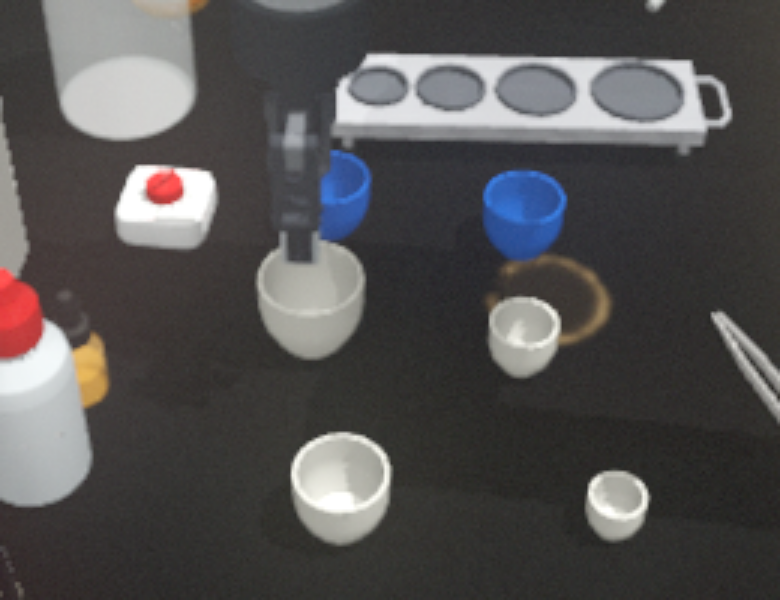

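The near finger, at crop pixel (300,250), is in line with the big cup at (311,300), so I'll go down and grip.

```bash
python3 -m inch '[[0,0.03,0.5,0,0,0,-1],[0,0,0.5,0,0,0,-1],[0,0,0.5,0,0,0,-1],[0,0,0.5,0,0,0,-1],[0,0,0.1,0,0,0,-1],[0,0,0,0,0,0,-1],[0,0,0,0,0,0,-1],[0,0,0,0,0,0,-1]]' >/dev/null; python3 go.py  0.632 -0.023 0.02
python3 -m inch '[[0,0,0,0,0,0,1],[0,0,0,0,0,0,1],[0,0,0,0,0,0,1],[0,0,0,0,0,0,1],[0,0,0,0,0,0,1],[0,0,0,0,0,0,1],[0,0,0,0,0,0,1],[0,0,0,0,0,0,1]]' >/dev/null; python3 go.py 0.632 -0.023 0.02
python3 - <<'E'
from h import *
p,d=bot.camera("side");cv2.imwrite("pics/s2.png",cv2.resize(p[150:350,150:410],None,fx=3,fy=3))
E
```

```text
t 5.75 pos [ 0.6319 -0.023   0.0193] grip 0.0854 F [ 0.5 -0.8  0.5]
turn units [-0.0005 -0.      0.0006]
shift units, current axes [ 0.   -0.   -0.03]  in final axes [ 0.   -0.   -0.03]
t 6.55 pos [ 0.6309 -0.0231  0.0182] grip 0.0023 F [ 0.5 -0.2 -1.3]
turn units [ 0.0003 -0.      0.0006]
shift units, current axes [-0.   -0.05 -0.07]  in final axes [-0.   -0.05 -0.07]
```

View pics/s2.png

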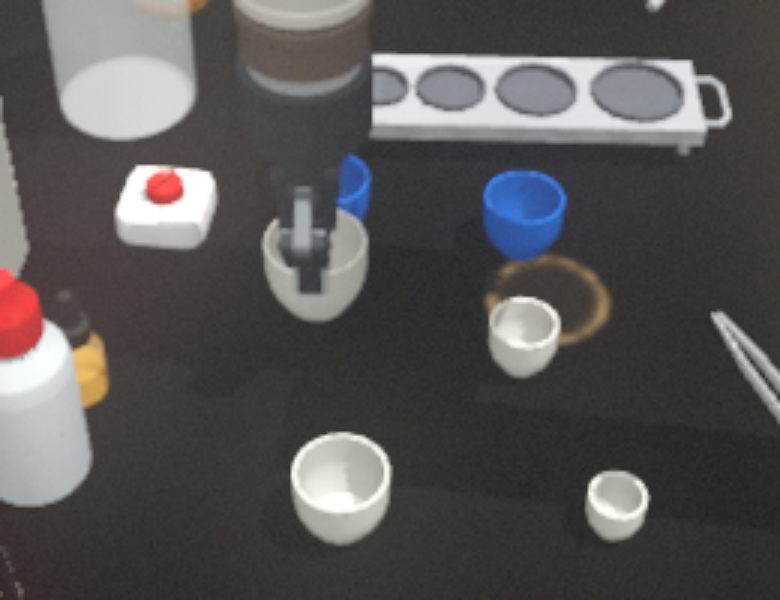

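The jaws shut on nothing (opening 2 mm) and the cup shifted about 35 crop pixels towards the carrier. I'll work out why before moving again.

Run:
```python
from h import *
for X in [(.632,.02,.085),(.632,.02,.072),(.632,-.023,.072),(.632,-.066,.085),(.631,-.023,.0182),(.631,-.023,.03)]: print(X,np.round(proj("side",X),1))
print("rim centre orig",proj("side",(.632,-.023,.054)))
for n in("side","top"):
    p,d=bot.camera(n); np.save(f"pics/{n}3.npy",d); W=cloud(n,d)
    cv2.imwrite(f"pics/{n}3.png",p)
    m=(abs(W[...,2]-.052)<.005)&(abs(W[...,0]-.632)<.06)&(abs(W[...,1]+.04)<.06)
    q=W[m]; print(n,len(q),circ(q[:,:2],.032), np.percentile(q[:,0],[2,98]),np.percentile(q[:,1],[2,98]))
    for v,u in ([(247,254),(243,254),(240,253),(235,252),(228,252)] if n=="side" else []): print(v,u,W[v,u].round(4))
cv2.imwrite("pics/t3c.png",cv2.resize(cv2.imread("pics/top3.png")[120:290,130:400],None,fx=2.9,fy=2.9))
```

```text
(0.632, 0.02, 0.085) [249.4 246.3]
(0.632, 0.02, 0.072) [249.6 251.5]
(0.632, -0.023, 0.072) [252.3 234.6]
(0.632, -0.066, 0.085) [254.7 213.7]
(0.631, -0.023, 0.0182) [253.4 255. ]
(0.631, -0.023, 0.03) [253.3 250.7]
rim centre orig [np.float64(252.48028505807778), np.float64(241.5750314447331)]
side 187 [ 0.63215914 -0.05188221] [0.60027649 0.66398898] [-0.08084572 -0.00994101]
247 254 [ 0.6285 -0.0157  0.0474]
243 254 [ 0.6272 -0.0072  0.0664]
240 253 [ 0.6293 -0.0105  0.0706]
235 252 [0.6251 0.0321 0.1245]
228 252 [0.6249 0.0306 0.1392]
top 47 [ 0.63250009 -0.05301601] [0.60040363 0.66536287] [-0.08454248 -0.03842939]
```

View pics/t3c.png

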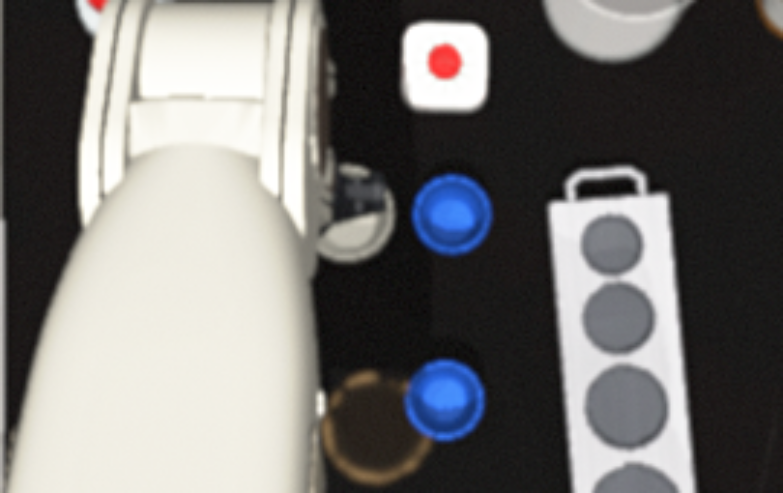

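Run:
```python
from h import *
p=cv2.imread("pics/side3.png"); d=np.load("pics/side3.npy");W=cloud("side",d)
cv2.imwrite("pics/s3c.png",cv2.resize(p[185:265,210:300],None,fx=7,fy=7,interpolation=cv2.INTER_NEAREST))
for v in range(205,262,2): print(v,[tuple((W[v,u]*1000).round().astype(int).tolist()) for u in (248,254,260)],p[v,254])
```

```text
205 [(632, 16, 176), (623, 13, 174), (616, -12, 154)] [73 69 70]
207 [(633, 13, 169), (623, 11, 169), (615, -8, 153)] [69 67 66]
209 [(633, 13, 165), (623, 14, 166), (615, -6, 150)] [70 66 68]
211 [(633, 14, 162), (623, 15, 163), (615, -6, 146)] [73 69 70]
213 [(633, 14, 157), (623, 12, 156), (615, -7, 140)] [76 77 74]
215 [(633, 15, 153), (623, 18, 157), (615, -5, 137)] [89 83 80]
217 [(633, 20, 153), (623, 17, 151), (615, -6, 132)] [82 78 77]
219 [(632, 21, 150), (623, 17, 148), (615, -6, 127)] [83 79 78]
221 [(633, 21, 145), (624, 8, 134), (616, -6, 122)] [80 79 79]
223 [(632, 25, 144), (626, -7, 115), (616, -8, 116)] [84 80 80]
225 [(632, 28, 143), (626, -6, 112), (616, -7, 112)] [79 75 75]
227 [(631, 31, 141), (623, 21, 133), (624, -82, 37)] [140 135 132]
229 [(631, 34, 140), (621, 34, 140), (624, -84, 29)] [113 106 103]
231 [(631, 37, 138), (621, 36, 138), (624, -83, 24)] [107 100  99]
233 [(631, 38, 135), (621, 37, 134), (624, -79, 23)] [77 73 73]
235 [(632, 32, 124), (622, 32, 125), (624, -76, 20)] [64 61 62]
237 [(635, 10, 97), (625, 8, 97), (624, -76, 15)] [64 62 62]
239 [(639, -15, 68), (627, -10, 74), (624, -75, 10)] [64 62 61]
241 [(640, -19, 59), (627, -10, 68), (618, -24, 55)] [63 63 64]
243 [(639, -15, 58), (627, -7, 66), (618, -25, 49)] [64 60 62]
245 [(639, -14, 53), (628, -10, 58), (618, -25, 44)] [67 66 64]
247 [(640, -16, 46), (629, -16, 47), (618, -23, 41)] [88 88 84]
249 [(641, -23, 34), (629, -22, 36), (546, 618, 695)] [159 165 167]
251 [(642, -28, 23), (630, -22, 30), (619, -25, 28)] [156 163 164]
253 [(642, -28, 17), (630, -26, 21), (619, -28, 19)] [150 159 158]
255 [(644, -39, 1), (631, -31, 10), (620, -40, 2)] [148 155 154]
257 [(643, -33, 1), (632, -38, -3), (620, -36, -1)] [75 76 80]
259 [(642, -28, 0), (631, -31, -1), (619, -30, 0)] [48 51 50]
261 [(642, -22, 2), (630, -25, 0), (619, -25, 0)] [52 54 54]
```

View pics/s3c.png

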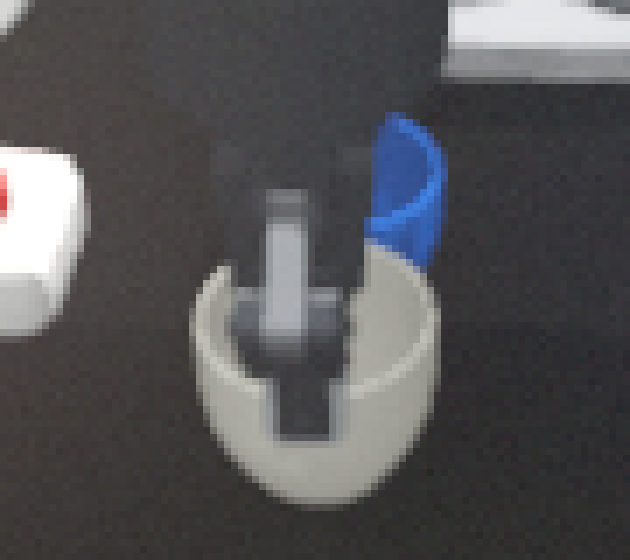

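The cause is clear now. The closed fingertips stand at about z = 0.042 while the reported TCP is 0.018, so the tips sit about 23 mm higher than the reading. When open they cleared the rim, and they then pinched the near wall, which explains the 2.3 mm opening. I'll drag the cup back by that wall, open, rise, and measure the height offset again from the camera.

```bash
python3 -m inch '[[-0.1,0,0,0,0,0,1],[-0.2,0,0,0,0,0,1],[-0.2,0,0,0,0,0,1],[-0.2,0,0,0,0,0,1],[-0.2,0,0,0,0,0,1],[-0.2,0,0,0,0,0,1],[-0.1,0,0,0,0,0,1],[0,0,0,0,0,0,1]]' >/dev/null; python3 go.py  0.632 -0.023 0.02
python3 -m inch '[[0,0,0,0,0,0,-0.5],[0,0,0,0,0,0,-0.5],[0,0,0,0,0,0,-0.5],[0,0,-0.3,0,0,0,-0.5],[0,0,-0.6,0,0,0,-0.5],[0,0,-0.6,0,0,0,-0.5],[0,0,-0.6,0,0,0,-1],[0,0,-0.3,0,0,0,-1]]' >/dev/null; python3 go.py 0.632 -0.023 0.02
python3 - <<'E'
from h import *
p,d=bot.camera("side");W=cloud("side",d);cv2.imwrite("pics/s4.png",cv2.resize(p[150:280,190:330],None,fx=5,fy=5)); np.save("pics/side4.npy",d)
m=(abs(W[...,2]-.052)<.005)&(abs(W[...,0]-.632)<.06)&(abs(W[...,1]+.02)<.06)
q=W[m]; print(len(q),circ(q[:,:2],.032), np.percentile(q[:,0],[2,98]),np.percentile(q[:,1],[2,98]))
E
```

```text
t 7.5 pos [0.6297 0.0075 0.0186] grip 0.0019 F [-0.2  0.8 -0.2]
turn units [0.     0.     0.0009]
shift units, current axes [ 1.22 -0.03 -0.06]  in final axes [ 1.22 -0.03 -0.06]
t 8.3 pos [0.6309 0.0069 0.0809] grip 0.085 F [-0.2  0.3  0.6]
turn units [-0.001  -0.0001  0.0006]
shift units, current axes [1.19 0.02 2.44]  in final axes [1.19 0.01 2.44]
218 [ 0.63077263 -0.02097711] [0.59893689 0.66167217] [-0.05245629  0.01140701]
```

View pics/s4.png

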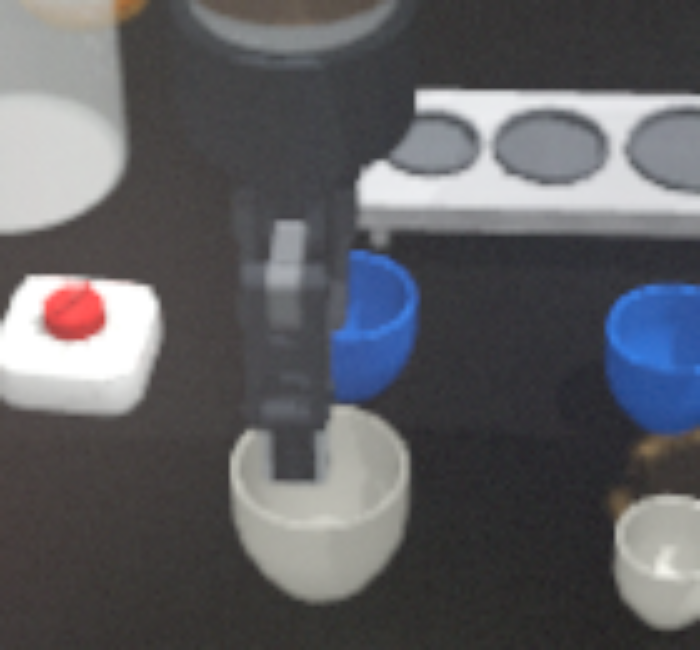

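```bash
python3 - <<'E'
from h import *
W=cloud("side",np.load("pics/side4.npy"))
for v in range(234,250,2): print(v,[tuple((W[v,u]*1000).round().astype(int).tolist()) for u in (247,250,253)])
E
python3 -m inch '[[0.25,0,0,0,0,0,-1],[0.4,0,0,0,0,0,-1],[0.4,0,0,0,0,0,-1],[0.1,0,0,0,0,0,-1],[0,0,0,0,0,0,-1],[0,0,0,0,0,0,-1],[0,0,0,0,0,0,-1],[0,0,0,0,0,0,-1]]' >/dev/null; python3 go.py  0.631 -0.0215 0.0
```

```text
234 [(626, 80, 173), (622, 80, 173), (617, 80, 173)]
236 [(629, 61, 150), (624, 65, 154), (620, 56, 146)]
238 [(629, 62, 146), (624, 64, 149), (621, 54, 140)]
240 [(629, 63, 143), (624, 63, 143), (620, 57, 137)]
242 [(630, 61, 136), (625, 63, 139), (621, 57, 133)]
244 [(630, 63, 134), (625, 63, 134), (621, 56, 128)]
246 [(631, 56, 122), (626, 54, 120), (621, 54, 121)]
248 [(646, -43, 16), (640, -43, 16), (634, -46, 14)]
t 9.15 pos [ 0.6312 -0.0214  0.0786] grip 0.0856 F [-0.8 -1.4 -0.6]
turn units [0.     0.     0.0008]
shift units, current axes [0.01 0.01 3.14]  in final axes [0.01 0.01 3.14]
```

```bash
python3 -m inch '[[0,0,0.4,0,0,0,-1],[0,0,0.6,0,0,0,-1],[0,0,0.6,0,0,0,-1],[0,0,0.6,0,0,0,-1],[0,0,0.5,0,0,0,-1],[0,0,0.3,0,0,0,-1],[0,0,0.1,0,0,0,-1],[0,0,0,0,0,0,-1]]' >/dev/null; python3 go.py  0.631 -0.0215 -0.008
python3 - <<'E'
from h import *
p,d=bot.camera("side");W=cloud("side",d);cv2.imwrite("pics/s5.png",cv2.resize(p[150:280,190:330],None,fx=5,fy=5))
for v in range(236,264,3): print(v,[tuple((W[v,u]*1000).round().astype(int).tolist()) for u in (247,250,253)])
E
```

```text
t 9.95 pos [ 0.6311 -0.0217  0.0008] grip 0.0854 F [-0.5  0.7 -0.1]
turn units [0.0001 0.     0.0006]
shift units, current axes [-0.01  0.    0.35]  in final axes [-0.01  0.    0.35]
236 [(631, 47, 136), (627, 46, 136), (621, 47, 137)]
239 [(631, 49, 131), (627, 46, 129), (622, 47, 130)]
242 [(632, 49, 124), (627, 47, 122), (621, 50, 127)]
245 [(631, 51, 119), (627, 48, 117), (622, 48, 117)]
248 [(634, 34, 95), (629, 32, 93), (624, 32, 93)]
251 [(632, 47, 101), (628, 45, 99), (623, 43, 98)]
254 [(632, 51, 98), (627, 50, 97), (622, 49, 96)]
257 [(632, 52, 92), (627, 51, 91), (622, 52, 92)]
260 [(635, 34, 65), (630, 34, 65), (625, 34, 65)]
263 [(635, 33, 56), (630, 32, 56), (625, 33, 57)]
```

View pics/s5.png

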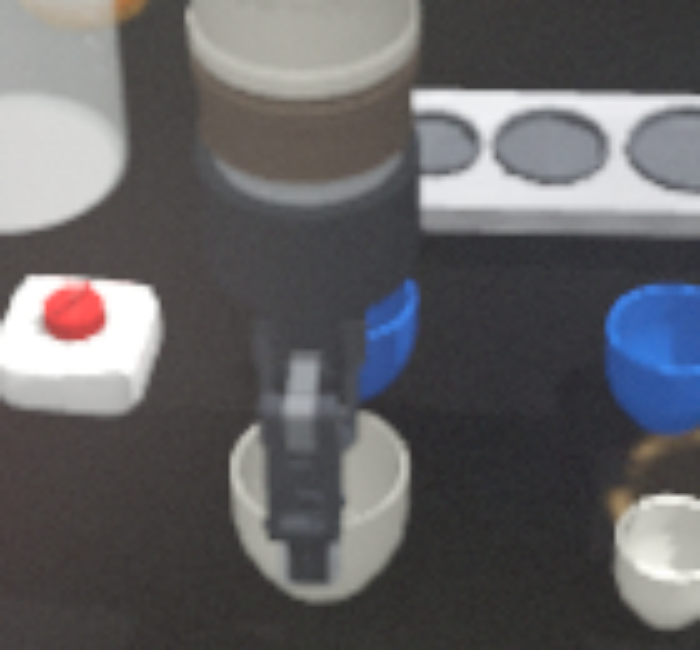

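The open tips are still at about z = 0.048, so I'll go 14 mm lower and grip.

```bash
python3 -m inch '[[0,0,0.2,0,0,0,-1],[0,0,0.2,0,0,0,-1],[0,0,0.15,0,0,0,-1],[0,0,0.05,0,0,0,-1],[0,0,0,0,0,0,-1],[0,0,0,0,0,0,1],[0,0,0,0,0,0,1],[0,0,0,0,0,0,1]]' >/dev/null; python3 go.py 
python3 -m inch '[[0,0,0,0,0,0,1],[0,0,0,0,0,0,1],[0,0,0,0,0,0,1],[0,0,0,0,0,0,1],[0,0,0,0,0,0,1],[0,0,0,0,0,0,1],[0,0,0,0,0,0,1],[0,0,0,0,0,0,1]]' >/dev/null; python3 go.py  0.631 -0.0215 -0.008
python3 - <<'E'
from h import *
p,d=bot.camera("side");W=cloud("side",d);cv2.imwrite("pics/s6.png",cv2.resize(p[150:280,190:330],None,fx=5,fy=5))
E
```

```text
t 10.8 pos [ 0.632  -0.0217 -0.0131] grip 0.0651 F [ 0.3 -0.4  2.4]
t 11.6 pos [ 0.632  -0.0217 -0.0131] grip 0.0647 F [-0.   1.   5.3]
turn units [-0.0005 -0.      0.0006]
shift units, current axes [-0.01  0.04 -0.21]  in final axes [-0.01  0.04 -0.21]
```

View pics/s6.png

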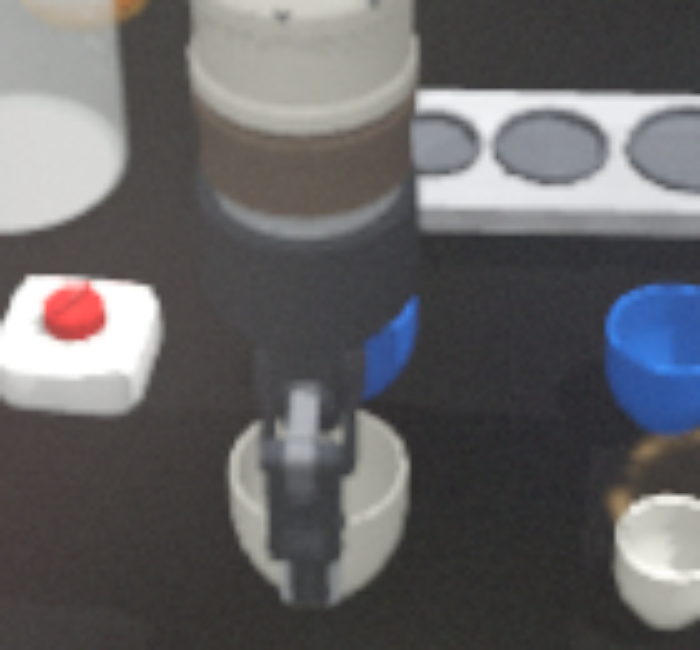

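The grip is firm: opening 65 mm on the 66 mm cup. Lift.

```bash
python3 -m inch '[[0,0,-0.2,0,0,0,1],[0,0,-0.5,0,0,0,1],[0,0,-0.6,0,0,0,1],[0,0,-0.6,0,0,0,1],[0,0,-0.6,0,0,0,1],[0,0,-0.6,0,0,0,1],[0,0,-0.4,0,0,0,1],[0,0,-0.2,0,0,0,1]]' >/dev/null; python3 go.py 0.4145 -0.252 0.08
python3 - <<'E'
from h import *
p,d=bot.camera("side");W=cloud("side",d);cv2.imwrite("pics/s7.png",cv2.resize(p[130:280,190:330],None,fx=4,fy=4))
E
```

```text
t 12.45 pos [ 0.6316 -0.0218  0.08  ] grip 0.0653 F [ 0.5  0.2 -0.6]
turn units [-0.0004 -0.      0.0006]
shift units, current axes [ 8.76  9.14 -0.01]  in final axes [ 8.77  9.12 -0.  ]
```

View pics/s7.png

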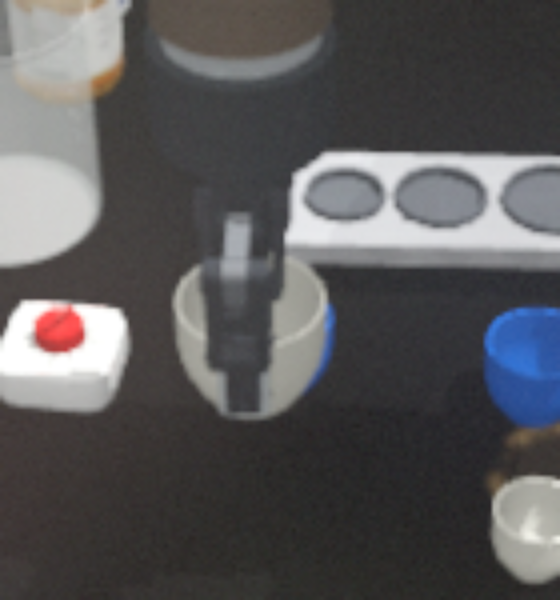

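```bash
python3 -m inch '[[0.3,0.3,0,0,0,0,1],[0.6,0.6,0,0,0,0,1],[0.75,0.8,0,0,0,0,1],[0.75,0.8,0,0,0,0,1],[0.75,0.8,0,0,0,0,1],[0.75,0.8,0,0,0,0,1],[0.75,0.8,0,0,0,0,1],[0.75,0.8,0,0,0,0,1]]' >/dev/null
python3 -m inch '[[0.75,0.8,0,0,0,0,1],[0.75,0.8,0,0,0,0,1],[0.75,0.7,0,0,0,0,1],[0.6,0.6,0,0,0,0,1],[0.3,0.3,0,0,0,0,1],[0,0,0,0,0,0,1],[0,0,0,0,0,0,1],[0,0,0,0,0,0,1]]' >/dev/null;  python3 go.py 0.4145 -0.252 0.023
python3 - <<'E'
from h import *
for n in ("side","top"):
  p,d=bot.camera(n);cv2.imwrite(f"pics/{n}8.png",p)
E
```

```text
t 14.1 pos [ 0.4204 -0.2459  0.0785] grip 0.065 F [ 0.2  0.1 -0.5]
turn units [-0.0001  0.0001  0.001 ]
shift units, current axes [0.23 0.25 2.22]  in final axes [0.23 0.25 2.22]
```

View pics/side8.png

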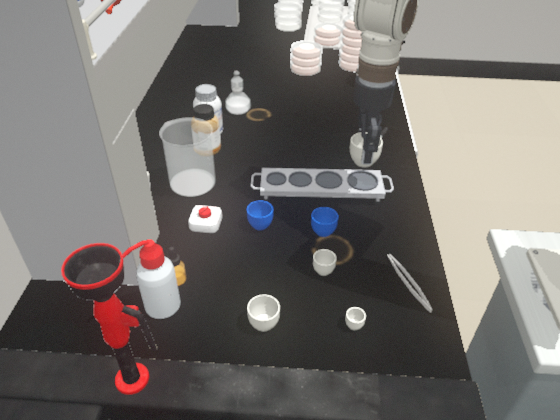

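```bash
python3 -m inch '[[0.1,0.1,0,0,0,0,1],[0.13,0.15,0,0,0,0,1],[0,0,0.2,0,0,0,1],[0,0,0.4,0,0,0,1],[0,0,0.4,0,0,0,1],[0,0,0.3,0,0,0,1],[0,0,0,0,0,0,1],[0,0,0,0,0,0,1]]' >/dev/null;  python3 go.py 0.4145 -0.252 0.022
cat > rim.py <<'E'
import sys
from h import *
# rim.py x y z rad : fit rim circle + lowest in both views
x,y,z,r=map(float,sys.argv[1:5])
for n in("side","top"):
    p,d=bot.camera(n);W=cloud(n,d); sat=p.max(-1).astype(int)-p.min(-1); br=p.mean(-1)
    m=(abs(W[...,0]-x)<r+.02)&(abs(W[...,1]-y)<r+.02)&(br>(120 if n=="side" else 90))&(sat<35)
    q=W[m&(abs(W[...,2]-z)<.02)]
    if len(q)<10: print(n,"few",len(q)); continue
    top=np.percentile(q[:,2],95); k=q[q[:,2]>top-.006]
    print(n,"n",len(k),"top z",round(top,4),"centre",circ(k[:,:2],r-.0015).round(4), "x",np.percentile(k[:,0],[3,97]).round(4),"y",np.percentile(k[:,1],[3,97]).round(4))
    if len(sys.argv)>5: 
        u,v=map(int,proj(n,(x,y,z))); a=p[max(v-60,0):v+60,max(u-70,0):u+70]; cv2.imwrite(f"pics/{sys.argv[5]}_{n}.png",cv2.resize(a,None,fx=5,fy=5))
E
python3 rim.py .4145 -.252 .11 .033 c9
```

```text
t 15.0 pos [ 0.4136 -0.2524  0.0456] grip 0.0652 F [ 0.3 -0.4 -0.9]
turn units [0.0003 0.0002 0.0006]
shift units, current axes [-0.01 -0.04  0.95]  in final axes [-0.01 -0.04  0.95]
side n 102 top z 0.1134 centre [ 0.4134 -0.2505] x [0.3817 0.4446] y [-0.2842 -0.2143]
top n 4 top z 0.1253 centre [ 0.4134 -0.238 ] x [0.4028 0.426 ] y [-0.2107 -0.207 ]
```

View pics/c9_side.png

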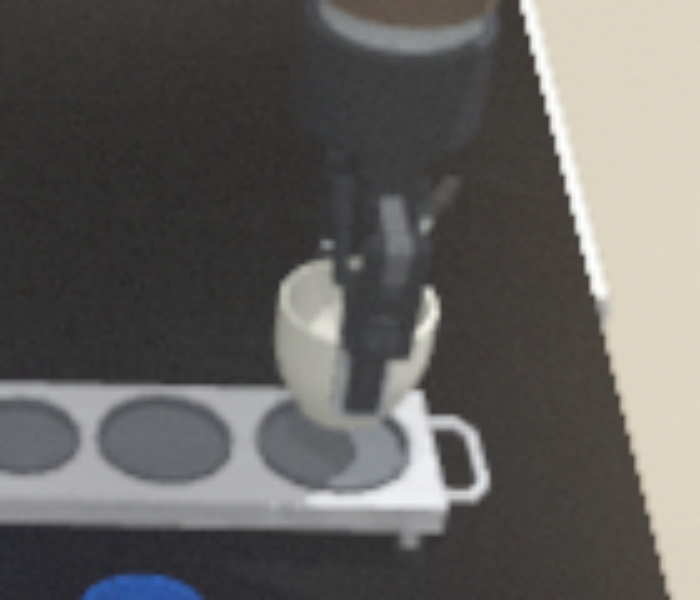

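View pics/c9_top.png

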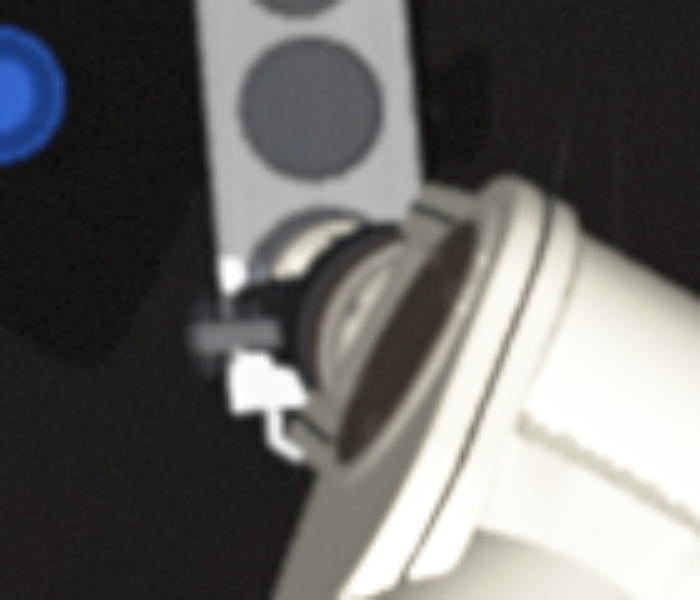

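The cup is at (0.4134, -0.2505) with its rim at z = 0.113, as expected, and it is centred over the widest seat. Lower it.

```bash
python3 -m inch '[[0,-0.04,0.2,0,0,0,1],[0,0,0.25,0,0,0,1],[0,0,0.2,0,0,0,1],[0,0,0.15,0,0,0,1],[0,0,0.1,0,0,0,1],[0,0,0.05,0,0,0,1],[0,0,0,0,0,0,1],[0,0,0,0,0,0,1]]' >/dev/null;  python3 go.py 0.4145 -0.252 0.022
python3 rim.py .4145 -.252 .085 .033
```

```text
t 15.9 pos [ 0.415  -0.2526  0.0225] grip 0.065 F [-0.2  0.1 -1.8]
turn units [-0.0001 -0.      0.0006]
shift units, current axes [-0.02  0.02  0.02]  in final axes [-0.02  0.02  0.02]
side n 91 top z 0.0908 centre [ 0.4148 -0.2503] x [0.3832 0.4462] y [-0.2831 -0.2121]
top n 6 top z 0.1022 centre [ 0.4122 -0.2369] x [0.4018 0.4264] y [-0.2109 -0.2056]
```

```bash
python3 -m inch '[[0,0,0.03,0,0,0,1],[0,0,0.03,0,0,0,1],[0,0,0,0,0,0,1],[0,0,0,0,0,0,1],[0,0,0,0,0,0,1],[0,0,0,0,0,0,1],[0,0,0,0,0,0,1],[0,0,0,0,0,0,1]]' >/dev/null;  python3 go.py 
python3 -m inch '[[0,0,0,0,0,0,-0.8],[0,0,0,0,0,0,-0.9],[0,0,0,0,0,0,-1],[0,0,0,0,0,0,-1],[0,0,0,0,0,0,-1],[0,0,0,0,0,0,-1],[0,0,-0.2,0,0,0,-1],[0,0,-0.4,0,0,0,-1]]' >/dev/null; python3 go.py
python3 -m inch '[[0,0,-0.8,0,0,0,-1],[0,0,-0.8,0,0,0,-1],[0,0,-0.8,0,0,0,-1],[0,0,-0.8,0,0,0,-1],[0,0,-0.5,0,0,0,-1],[0,0,-0.2,0,0,0,-1],[0,0,0,0,0,0,-1],[0,0,0,0,0,0,-1]]' >/dev/null; python3 rim.py .4145 -.252 .085 .033 c10;python3 go.py 0.6 0.117 .1
```

```text
t 16.8 pos [ 0.4149 -0.2525  0.0209] grip 0.0651 F [ 0.1  0.3 -0.5]
t 17.6 pos [ 0.4142 -0.2521  0.0358] grip 0.0855 F [-0.9 -0.2  0.1]
side n 178 top z 0.0884 centre [ 0.4147 -0.2513] x [0.3845 0.4459] y [-0.2835 -0.2191]
top n 56 top z 0.0895 centre [ 0.4149 -0.252 ] x [0.403  0.4473] y [-0.2718 -0.2201]
t 18.5 pos [ 0.4143 -0.2521  0.1325] grip 0.0854 F [0.4 1.  0.7]
turn units [0.0005 0.0003 0.0006]
shift units, current axes [-14.37  -8.17   1.3 ]  in final axes [-14.38  -8.14   1.3 ]
```

View pics/c10_side.png

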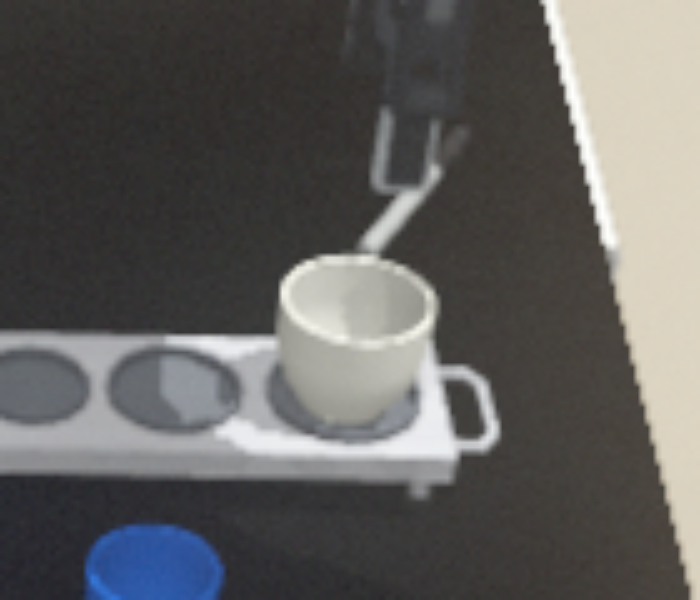

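The biggest crucible is upright in its seat: rim at z = 0.088, centre within 1 mm. Next is the second cup at (0.600, 0.117).

```bash
python3 -m inch '[[-0.4,-0.25,0,0,0,0,-1],[-0.8,-0.45,0,0,0,0,-1],[-0.95,-0.54,0,0,0,0,-1],[-0.95,-0.54,0,0,0,0,-1],[-0.95,-0.54,0,0,0,0,-1],[-0.95,-0.54,0,0,0,0,-1],[-0.95,-0.54,0,0,0,0,-1],[-0.95,-0.54,0,0,0,0,-1]]' >/dev/null
python3 -m inch '[[-0.95,-0.54,0,0,0,0,-1],[-0.95,-0.54,0,0,0,0,-1],[-0.95,-0.54,0,0,0,0,-1],[-0.95,-0.54,0,0,0,0,-1],[-0.95,-0.54,0,0,0,0,-1],[-0.95,-0.54,0,0,0,0,-1],[-0.8,-0.45,0.3,0,0,0,-1],[-0.6,-0.35,0.4,0,0,0,-1]]' >/dev/null
python3 -m inch '[[-0.5,-0.25,0.4,0,0,0,-1],[-0.3,-0.1,0.3,0,0,0,-1],[0,0,0,0,0,0,-1],[0,0,0,0,0,0,-1],[0,0,0,0,0,0,-1],[0,0,0,0,0,0,-1],[0,0,0,0,0,0,-1],[0,0,0,0,0,0,-1]]' >/dev/null
python3 go.py 0.6 0.117 -.015
```

```text
t 20.9 pos [0.6051 0.0866 0.1002] grip 0.0852 F [-0.4  0.4  1.1]
turn units [0.0003 0.0113 0.0239]
shift units, current axes [-1.07  0.05  4.65]  in final axes [-1.23  0.14  4.61]
```

```bash
python3 -m inch '[[0,0,0,0.0003,0.0113,0.0239,-1],[0,0,0,0,0,0,-1],[-0.4,0.05,0,0,0,0,-1],[-0.5,0.05,0.3,0,0,0,-1],[-0.3,0.04,0.5,0,0,0,-1],[0,0,0.5,0,0,0,-1],[0,0,0.4,0,0,0,-1],[0,0,0,0,0,0,-1]]' >/dev/null
python3 go.py 0.6 0.117 -.018; python3 -c "
from h import *
print(bot.get_obs()['joint_pos'].round(3))"; python3 rim.py .6 .117 .045 .027 c11
```

```text
t 21.7 pos [0.5998 0.0799 0.0552] grip 0.0855 F [ 0.6 -0.   0.5]
turn units [0.0022 0.0097 0.0213]
shift units, current axes [-1.38 -0.2   2.97]  in final axes [-1.48 -0.08  2.93]
[0.116 0.548 0.067 1.095 0.031 3.141]
side n 227 top z 0.0456 centre [0.5996 0.1177] x [0.5745 0.6248] y [0.0912 0.1434]
top n 9 top z 0.0463 centre [0.5998 0.1173] x [0.5743 0.5784] y [0.1027 0.1136]
```

View pics/c11_side.png

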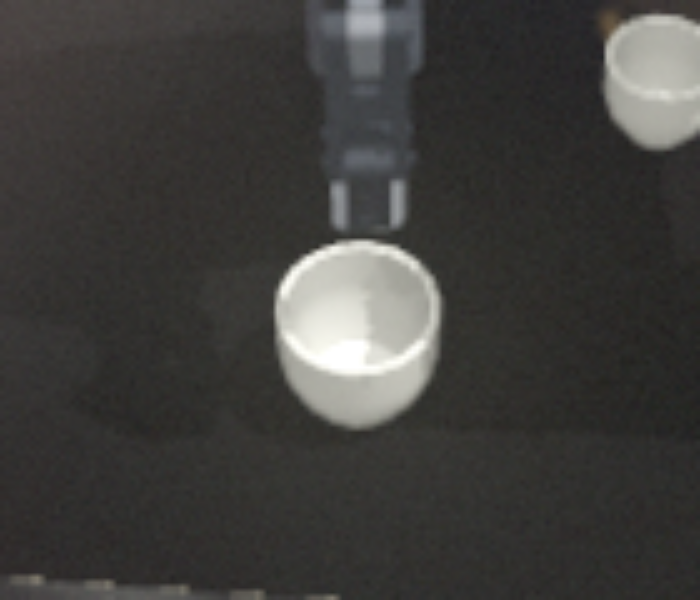

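Joint 6 has reached its +3.14 limit, so the wrist could not hold its yaw. I'll rise and take the equivalent half-turned grasp, which puts joint 6 near 0.

```bash
sed -i 's/np.radians(-87.2)/np.radians(92.8)/' go.py
python3 -m inch '[[0,0,-0.5,0,0,0,-1],[0,0,-0.6,0,0,0,-1],[0,0,-0.6,0,0,0,-1],[0,0,0,0,0,-0.0466,-1],[0,0,0,0,0,-0.0466,-1],[0,0,0,0,0,-0.0466,-1],[0,0,0,0,0,-0.0466,-1],[0,0,0,0,0,-0.0466,-1]]' >/dev/null
python3 -m inch '[[0,0,0,0,0,-0.0466,-1],[0,0,0,0,0,-0.0466,-1],[0,0,0,0,0,-0.0466,-1],[0,0,0,0,0,-0.0466,-1],[0,0,0,0,0,-0.0466,-1],[0,0,0,0,0,-0.0466,-1],[0,0,0,0,0,-0.0466,-1],[0,0,0,0,0,-0.0466,-1]]' >/dev/null
python3 -m inch '[[0,0,0,0,0,-0.0466,-1],[0,0,0,0,0,-0.0466,-1],[0,0,0,0,0,-0.0466,-1],[0,0,0,0,0,-0.0466,-1],[0,0,0,0,0,-0.0466,-1],[0,0,0,0,0,-0.0466,-1],[0,0,0,0,0,-0.0466,-1],[0,0,0,0,0,-0.0466,-1]]' >/dev/null
python3 go.py 0.6 0.117 -.018;python3 -c "
from h import *
print(bot.get_obs()['joint_pos'].round(3))"
```

```text
t 24.2 pos [0.6031 0.0785 0.1026] grip 0.0852 F [ 1.  -0.8  0.5]
turn units [-0.     -0.0099  0.0016]
shift units, current axes [ 1.39 -0.04  4.87]  in final axes [ 1.54 -0.05  4.82]
[0.113 0.509 0.133 1.193 0.031 0.059]
```

```bash
python3 -m inch '[[0,0,0,0,-0.0099,0.0016,-1],[0.4,0,0,0,0,0,-1],[0.6,0,0,0,0,0,-1],[0.5,-0.05,0.3,0,0,0,-1],[0,0,0.6,0,0,0,-1],[0,0,0.6,0,0,0,-1],[0,0,0,0,0,0,-1],[0,0,0,0,0,0,-1]]' >/dev/null
python3 go.py 0.6 0.117 -.018; python3 rim.py .6 .117 .045 .027 c12
```

```text
t 25.0 pos [0.5986 0.1167 0.0627] grip 0.0855 F [-0.1 -0.4 -0.1]
turn units [-0.0014  0.0001 -0.0015]
shift units, current axes [0.01 0.07 3.23]  in final axes [0.01 0.06 3.23]
side n 178 top z 0.0453 centre [0.5996 0.1178] x [0.5742 0.6249] y [0.0949 0.1436]
top n 41 top z 0.0476 centre [0.6    0.1168] x [0.5745 0.5981] y [0.0913 0.1363]
```

View pics/c12_side.png

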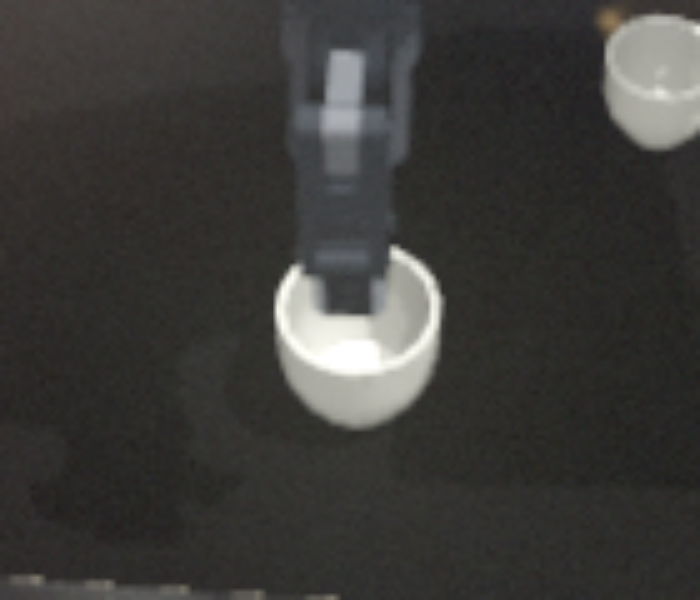

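```bash
python3 -m inch '[[0,0.06,0.4,0,0,0,-1],[0,0,0.6,0,0,0,-1],[0,0,0.6,0,0,0,-1],[0,0,0.6,0,0,0,-1],[0,0,0.5,0,0,0,-1],[0,0,0.2,0,0,0,-1],[0,0,0,0,0,0,-1],[0,0,0,0,0,0,-1]]' >/dev/null
python3 go.py 0.6 0.117 -.018; python3 rim.py .6 .117 .045 .027 c13
```

```text
t 25.9 pos [ 0.6008  0.1161 -0.009 ] grip 0.0859 F [-0.2  0.7 -0.1]
turn units [-0.0007  0.0001 -0.0018]
shift units, current axes [ 0.04 -0.03  0.36]  in final axes [ 0.04 -0.03  0.36]
side n 101 top z 0.0458 centre [0.5995 0.1181] x [0.5741 0.625 ] y [0.0958 0.1397]
top n 25 top z 0.0476 centre [0.5999 0.1172] x [0.5743 0.5904] y [0.0935 0.1213]
```

View pics/c13_side.png

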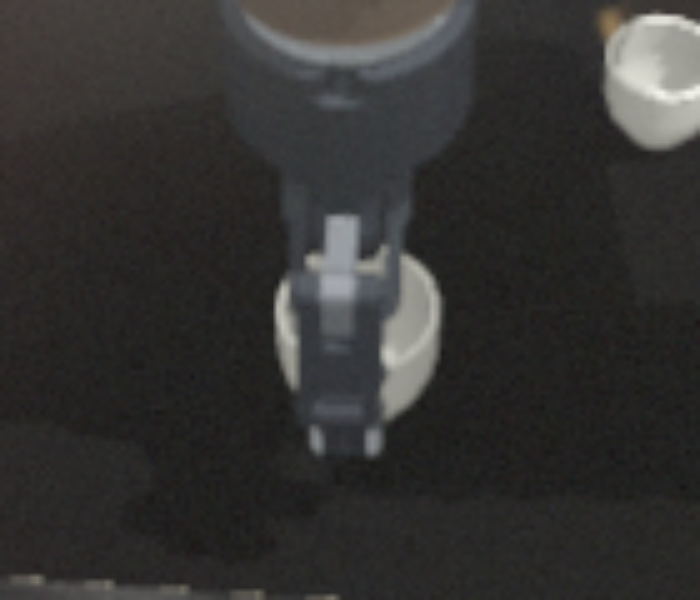

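```bash
python3 -m inch '[[0.03,0,0.2,0,0,0,-1],[0,0,0.16,0,0,0,-1],[0,0,0,0,0,0,-1],[0,0,0,0,0,0,1],[0,0,0,0,0,0,1],[0,0,0,0,0,0,1],[0,0,0,0,0,0,1],[0,0,0,0,0,0,1]]' >/dev/null
python3 go.py
python3 -m inch '[[0,0,0,0,0,0,1],[0,0,0,0,0,0,1],[0,0,-0.2,0,0,0,1],[0,0,-0.4,0,0,0,1],[0,0,-0.5,0,0,0,1],[0,0,-0.3,0,0,0,1],[0,0,0,0,0,0,1],[0,0,0,0,0,0,1]]' >/dev/null
python3 go.py; python3 rim.py .6 .117 .08 .027 c14
```

```text
t 26.8 pos [ 0.6009  0.1169 -0.0179] grip 0.0531 F [ 0.6 -0.2  3.1]
t 27.6 pos [0.6006 0.1169 0.017 ] grip 0.0533 F [-0.2 -0.1 -0.1]
side n 98 top z 0.0806 centre [0.5997 0.118 ] x [0.5736 0.6257] y [0.0977 0.1388]
top n 23 top z 0.082 centre [0.5567 0.0957] x [0.5741 0.5863] y [0.0951 0.121 ]
```

View pics/c14_side.png

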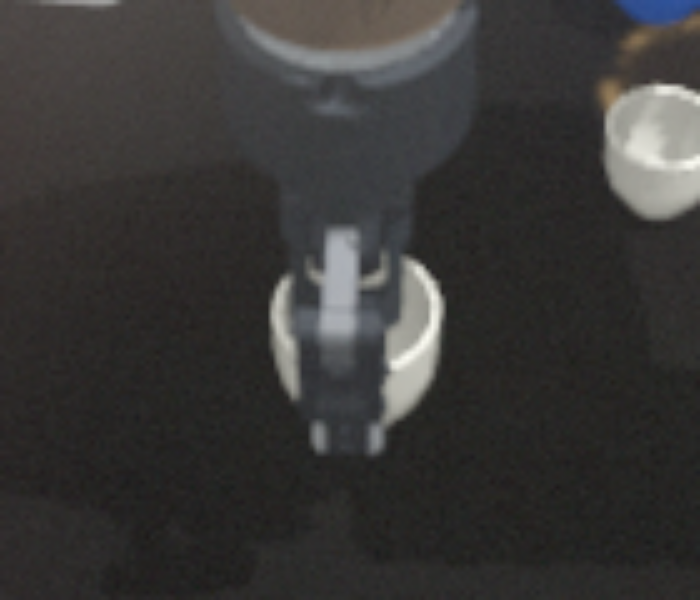

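The second cup is held (opening 53 mm, rim raised 35 mm). Lift higher and carry it to the second seat.

```bash
python3 -m inch '[[0,0,-0.3,0,0,0,1],[0,0,-0.6,0,0,0,1],[0,0,-0.7,0,0,0,1],[-0.2,0,-0.7,0,0,0,1],[-0.5,-0.15,-0.4,0,0,0,1],[-0.8,-0.24,0,0,0,0,1],[-0.9,-0.27,0,0,0,0,1],[-0.9,-0.27,0,0,0,0,1]]' >/dev/null
python3 -m inch '[[-0.9,-0.27,0,0,0,0,1],[-0.9,-0.27,0,0,0,0,1],[-0.9,-0.27,0,0,0,0,1],[-0.9,-0.27,0,0,0,0,1],[-0.9,-0.27,0,0,0,0,1],[-0.9,-0.27,0,0,0,0,1],[-0.9,-0.27,0,0,0,0,1],[-0.9,-0.27,0,0,0,0,1]]' >/dev/null
python3 go.py .49 -.248 .05
```

```text
t 29.3 pos [ 0.5336 -0.1502  0.0842] grip 0.053 F [-0.4 -0.3 -0.4]
turn units [-0.0013  0.0001 -0.002 ]
shift units, current axes [-3.83 -1.9   1.38]  in final axes [-3.82 -1.93  1.37]
```

```bash
python3 -m inch '[[-0.9,-0.45,0,0,0,0,1],[-0.9,-0.45,0,0,0,0,1],[-0.9,-0.45,0,0,0,0,1],[-0.5,-0.3,0.2,0,0,0,1],[-0.2,-0.1,0.3,0,0,0,1],[0,0,0.3,0,0,0,1],[0,0,0,0,0,0,1],[0,0,0,0,0,0,1]]' >/dev/null
python3 go.py .49 -.248 .017;  python3 rim.py .49 -.248 .11 .027 c15
```

```text
t 30.1 pos [ 0.4947 -0.2345  0.0639] grip 0.0528 F [ 0.5  0.9 -0.3]
turn units [-0.0013 -0.0002 -0.0013]
shift units, current axes [-0.53 -0.2   1.88]  in final axes [-0.53 -0.21  1.88]
side n 74 top z 0.1271 centre [ 0.4942 -0.2325] x [0.4695 0.5193] y [-0.2535 -0.2045]
top few 0
```

View pics/c15_side.png

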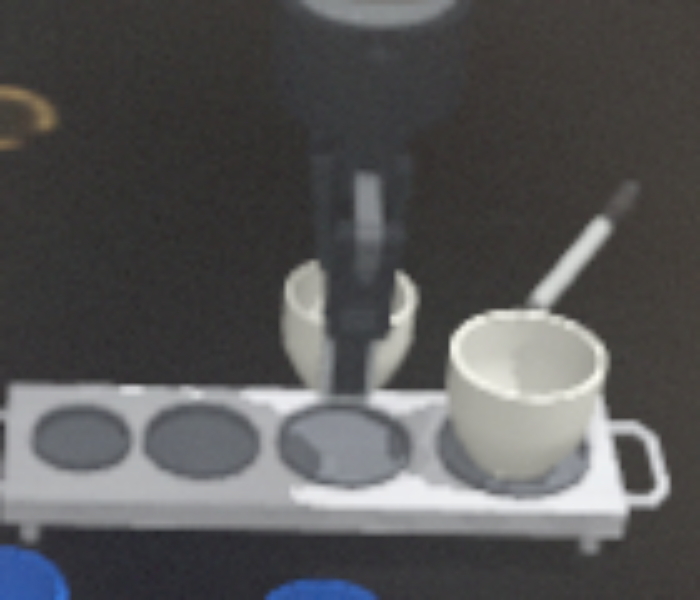

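```bash
python3 -m inch '[[-0.25,-0.1,0,0,0,0,1],[-0.3,-0.08,0.1,0,0,0,1],[0,0,0.3,0,0,0,1],[0,0,0.4,0,0,0,1],[0,0,0.4,0,0,0,1],[0,0,0.2,0,0,0,1],[0,0,0,0,0,0,1],[0,0,0,0,0,0,1]]' >/dev/null
python3 go.py .49 -.248 .0165;  python3 rim.py .49 -.248 .09 .027 c16
```

```text
t 31.0 pos [ 0.4906 -0.2494  0.0293] grip 0.053 F [-0.2 -0.6 -0.7]
turn units [-0.0012  0.     -0.0017]
shift units, current axes [ 0.06 -0.02  0.51]  in final axes [ 0.06 -0.02  0.51]
side n 79 top z 0.0928 centre [ 0.4895 -0.2473] x [0.4448 0.515 ] y [-0.2674 -0.2145]
top few 6
```

```bash
python3 -m inch '[[0,0,0.2,0,0,0,1],[0,0,0.2,0,0,0,1],[0,0,0.1,0,0,0,1],[0,0,0.04,0,0,0,1],[0,0,0,0,0,0,1],[0,0,0,0,0,0,1],[0,0,0,0,0,0,1],[0,0,0,0,0,0,1]]' >/dev/null;  python3 go.py 
python3 -m inch '[[0,0,0,0,0,0,-0.6],[0,0,0,0,0,0,-0.7],[0,0,0,0,0,0,-0.8],[0,0,0,0,0,0,-0.8],[0,0,0,0,0,0,-0.8],[0,0,-0.1,0,0,0,-0.8],[0,0,-0.3,0,0,0,-0.8],[0,0,-0.6,0,0,0,-1]]' >/dev/null; python3 go.py
python3 -m inch '[[0,0,-0.8,0,0,0,-1],[0,0,-0.8,0,0,0,-1],[0,0,-0.8,0,0,0,-1],[0,0,-0.8,0,0,0,-1],[0,0,-0.5,0,0,0,-1],[0,0,-0.2,0,0,0,-1],[0,0,0,0,0,0,-1],[0,0,0,0,0,0,-1]]' >/dev/null; python3 rim.py .49 -.248 .079 .027 c17;python3 go.py 0.4985 -0.0115 .08
```

```text
t 31.9 pos [ 0.4907 -0.2496  0.0161] grip 0.0531 F [1.1 0.3 0.8]
t 32.7 pos [ 0.4898 -0.2491  0.0407] grip 0.0853 F [-0.9 -0.7  0. ]
side n 144 top z 0.0806 centre [ 0.4888 -0.2486] x [0.4434 0.5144] y [-0.2749 -0.2225]
top n 9 top z 0.0894 centre [ 0.4207 -0.2498] x [0.4439 0.4469] y [-0.249 -0.239]
t 33.6 pos [ 0.4903 -0.2491  0.1373] grip 0.0856 F [ 0.1 -0.2  0.5]
turn units [-0.0017 -0.0003 -0.0018]
shift units, current axes [9.48 0.75 2.3 ]  in final axes [9.48 0.79 2.29]
```

View pics/c17_side.png

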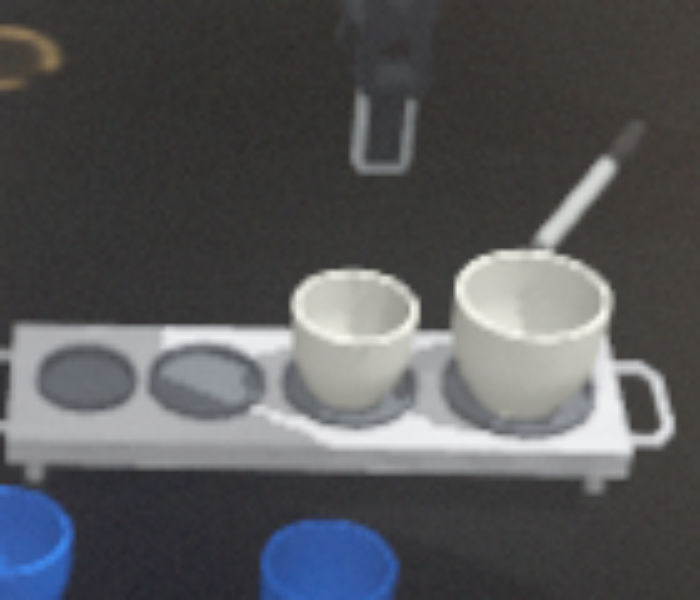

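The second crucible is upright in its seat, with its rim at about z = 0.08 and its centre within 1.5 mm. Next is the third cup.

```bash
python3 -m inch '[[0.5,0,0,0,0,0,-1],[0.9,0.07,0,0,0,0,-1],[0.9,0.07,0,0,0,0,-1],[0.9,0.07,0,0,0,0,-1],[0.9,0.07,0,0,0,0,-1],[0.9,0.07,0,0,0,0,-1],[0.9,0.07,0,0,0,0,-1],[0.9,0.07,0,0,0,0,-1]]' >/dev/null
python3 -m inch '[[0.9,0.07,0.2,0,0,0,-1],[0.9,0.07,0.4,0,0,0,-1],[0.7,0.07,0.5,0,0,0,-1],[0.4,0.07,0.5,0,0,0,-1],[0.2,0.05,0.5,0,0,0,-1],[0,0,0.2,0,0,0,-1],[0,0,0,0,0,0,-1],[0,0,0,0,0,0,-1]]' >/dev/null
python3 go.py .4985 -.0115 -.005; python3 rim.py .4985 -.0115 .037 .0215
```

```text
t 35.2 pos [ 0.5008 -0.002   0.081 ] grip 0.0855 F [ 0.1 -0.4 -0.1]
turn units [-0.001   0.0002 -0.0021]
shift units, current axes [-0.37 -0.1   3.44]  in final axes [-0.37 -0.11  3.44]
side n 141 top z 0.0376 centre [ 0.4985 -0.0109] x [0.4783 0.5185] y [-0.0313  0.0094]
top n 8 top z 0.0399 centre [ 0.4629 -0.0275] x [0.4786 0.484 ] y [-0.0242 -0.0147]
```

```bash
python3 -m inch '[[-0.35,-0.1,0.2,0,0,0,-1],[0,0,0.6,0,0,0,-1],[0,0,0.6,0,0,0,-1],[0,0,0.6,0,0,0,-1],[0,0,0.5,0,0,0,-1],[0,0,0.3,0,0,0,-1],[0,0,0,0,0,0,-1],[0,0,0,0,0,0,-1]]' >/dev/null
python3 go.py .4985 -.0115 -.019; python3 rim.py .4985 -.0115 .037 .0215 c18
```

```text
t 36.1 pos [ 0.4985 -0.0106  0.0112] grip 0.0855 F [ 0.2 -0.4  0. ]
turn units [-0.0009  0.0001 -0.0019]
shift units, current axes [-0.04  0.    1.21]  in final axes [-0.04 -0.    1.21]
side n 50 top z 0.0374 centre [ 0.4983 -0.0107] x [0.5063 0.5187] y [-0.0295  0.0077]
top few 0
```

View pics/c18_side.png

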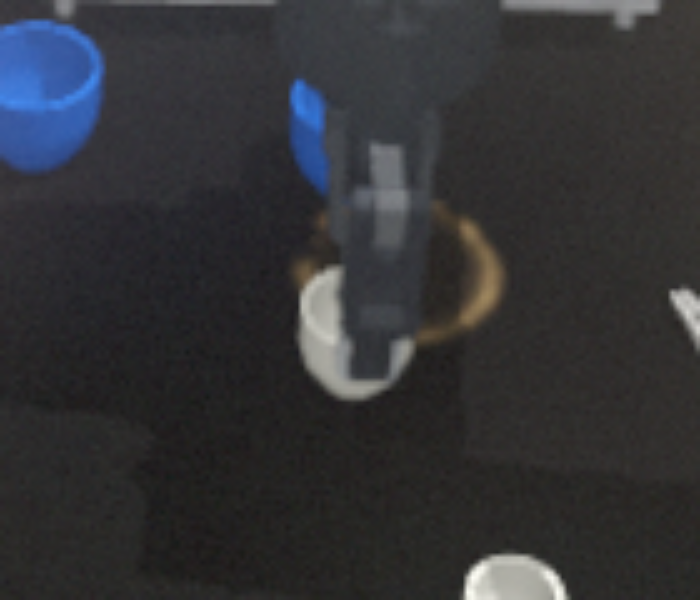

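Run:
```python
from h import *
p,d=bot.camera("side");W=cloud("side",d)
for X in [(.4985,.03,.05),(.4985,-.0115,.037)]: print(proj("side",X))
for v in range(254,270,2):
    print(v,[(u,p[v,u].mean().round(),*(W[v,u]*1000).round().astype(int).tolist()) for u in range(316,338,2) if 0.02<W[v,u,1]<.06])
```

```text
[np.float64(324.39630491441727), np.float64(268.68403760642)]
[np.float64(323.8626607945404), np.float64(256.6901950876439)]
254 [(320, np.float64(100.0), 509, 41, 98), (326, np.float64(57.0), 500, 50, 108), (328, np.float64(56.0), 497, 50, 108), (330, np.float64(57.0), 493, 48, 107), (332, np.float64(59.0), 490, 45, 104), (336, np.float64(51.0), 485, 59, 119)]
256 [(320, np.float64(114.0), 509, 41, 93), (326, np.float64(58.0), 500, 56, 109), (328, np.float64(59.0), 497, 56, 110), (330, np.float64(59.0), 494, 55, 109), (332, np.float64(61.0), 490, 53, 107)]
258 [(320, np.float64(138.0), 510, 60, 108), (324, np.float64(58.0), 503, 60, 108), (328, np.float64(70.0), 497, 60, 109), (332, np.float64(69.0), 490, 58, 108), (336, np.float64(53.0), 483, 55, 105)]
260 [(320, np.float64(136.0), 510, 60, 103), (336, np.float64(56.0), 483, 59, 105)]
262 [(320, np.float64(155.0), 508, 39, 76)]
264 [(320, np.float64(155.0), 508, 38, 70), (322, np.float64(121.0), 504, 39, 71), (324, np.float64(50.0), 501, 48, 81), (326, np.float64(47.0), 498, 45, 78), (328, np.float64(52.0), 495, 46, 79), (330, np.float64(51.0), 491, 46, 80), (332, np.float64(120.0), 487, 39, 73)]
266 [(320, np.float64(145.0), 507, 39, 67), (322, np.float64(115.0), 504, 42, 69), (324, np.float64(48.0), 501, 44, 73), (326, np.float64(52.0), 498, 47, 75), (328, np.float64(52.0), 494, 45, 74), (330, np.float64(63.0), 491, 46, 75), (332, np.float64(141.0), 487, 39, 68)]
268 [(320, np.float64(147.0), 507, 37, 59), (322, np.float64(108.0), 504, 46, 69), (324, np.float64(54.0), 501, 46, 70), (326, np.float64(56.0), 497, 41, 64), (328, np.float64(48.0), 494, 44, 68), (330, np.float64(66.0), 490, 46, 70)]
```

```bash
python3 -m inch '[[0,0.08,0.3,0,0,0,-1],[0,0,0.5,0,0,0,-1],[0,0,0.3,0,0,0,-1],[0,0,0.1,0,0,0,-1],[0,0,0,0,0,0,-1],[0,0,0,0,0,0,1],[0,0,0,0,0,0,1],[0,0,0,0,0,0,1]]' >/dev/null; python3 go.py
python3 -m inch '[[0,0,0,0,0,0,1],[0,0,0,0,0,0,1],[0,0,0,0,0,0,1],[0,0,0,0,0,0,1],[0,0,-0.2,0,0,0,1],[0,0,-0.4,0,0,0,1],[0,0,-0.3,0,0,0,1],[0,0,0,0,0,0,1]]' >/dev/null
python3 go.py; python3 rim.py .4985 -.0115 .06 .0215 c19
```

```text
t 37.05 pos [ 0.5005 -0.0102 -0.0187] grip 0.0443 F [0.6 0.5 0.6]
t 37.85 pos [ 0.5014 -0.0102  0.0048] grip 0.0408 F [-0.1  0.6 -0.4]
side n 40 top z 0.0608 centre [ 0.4989 -0.0083] x [0.4781 0.5198] y [-0.0192  0.0067]
top few 0
```

View pics/c19_side.png

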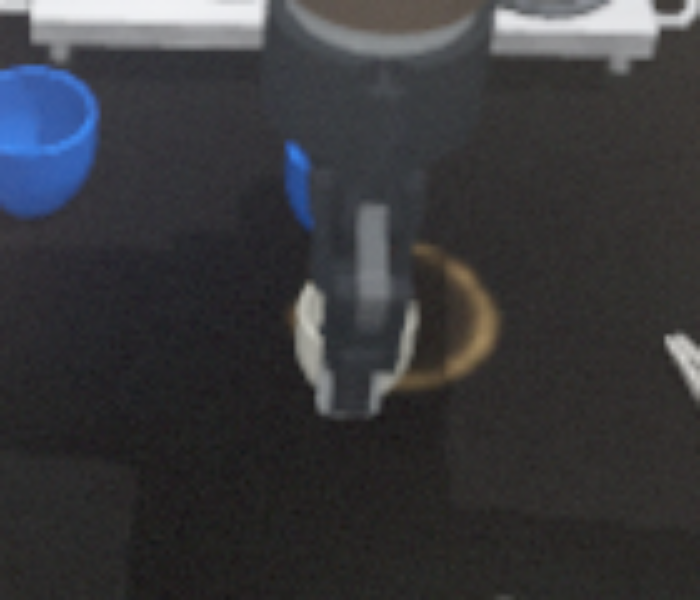

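```bash
python3 -m inch '[[0,0,-0.4,0,0,0,1],[0,0,-0.7,0,0,0,1],[0,0,-0.7,0,0,0,1],[-0.3,0.06,-0.7,0,0,0,1],[-0.6,0.12,-0.4,0,0,0,1],[-0.9,0.18,0,0,0,0,1],[-0.9,0.18,0,0,0,0,1],[-0.9,0.18,0,0,0,0,1]]' >/dev/null
python3 -m inch '[[-0.9,0.16,0,0,0,0,1],[-0.9,0.16,0,0,0,0,1],[-0.9,0.16,0,0,0,0,1],[-0.9,0.16,0,0,0,0,1],[-0.8,0.16,0,0,0,0,1],[-0.4,0.08,0,0,0,0,1],[0,0,0,0,0,0,1],[0,0,0,0,0,0,1]]' >/dev/null
python3 go.py .5545 -.246 .015;python3 rim.py .5545 -.246 .13 .0215
```

```text
t 39.55 pos [ 0.549  -0.2179  0.0755] grip 0.0407 F [0.4 0.9 0.4]
turn units [-0.0013 -0.0002 -0.0019]
shift units, current axes [-1.13  0.18  2.42]  in final axes [-1.13  0.17  2.42]
side n 32 top z 0.1317 centre [ 0.5466 -0.217 ] x [0.5271 0.5665] y [-0.2309 -0.2051]
top few 0
```

```bash
python3 -m inch '[[-0.3,0.05,0,0,0,0,1],[-0.5,0.08,0,0,0,0,1],[-0.33,0.05,0.2,0,0,0,1],[0,0,0.4,0,0,0,1],[0,0,0.5,0,0,0,1],[0,0,0.5,0,0,0,1],[0,0,0.3,0,0,0,1],[0,0,0,0,0,0,1]]' >/dev/null
python3 go.py .5545 -.246 .015;python3 rim.py .5525 -.245 .085 .0215 c20
```

```text
t 40.45 pos [ 0.5535 -0.2453  0.0261] grip 0.0409 F [-0.4  0.3 -0.5]
turn units [-0.0022 -0.0005 -0.0017]
shift units, current axes [-0.03  0.04  0.44]  in final axes [-0.03  0.04  0.44]
side n 68 top z 0.0824 centre [ 0.5502 -0.242 ] x [0.5121 0.5704] y [-0.262  -0.2166]
top few 2
```

View pics/c20_side.png

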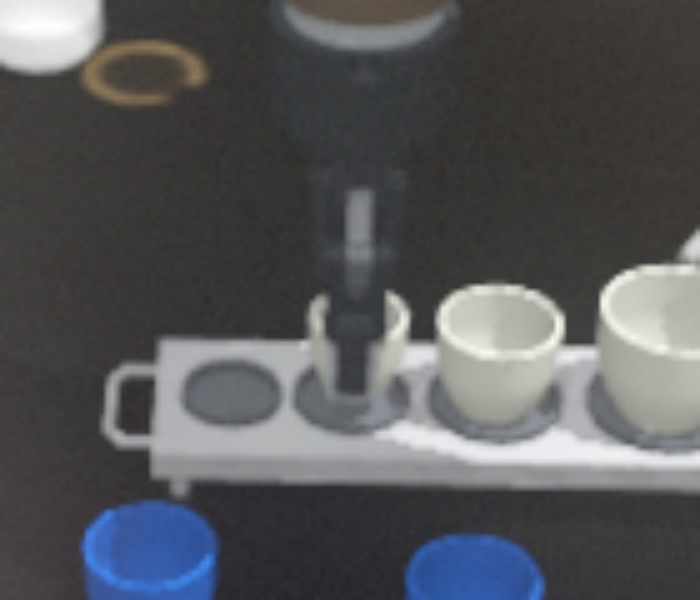

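```bash
python3 -m inch '[[-0.03,0.05,0.15,0,0,0,1],[0,0,0.15,0,0,0,1],[0,0,0.1,0,0,0,1],[0,0,0.04,0,0,0,1],[0,0,0,0,0,0,1],[0,0,0,0,0,0,1],[0,0,0,0,0,0,1],[0,0,0,0,0,0,1]]' >/dev/null;  python3 go.py 
python3 rim.py .5525 -.245 .075 .0215
```

```text
t 41.35 pos [ 0.5564 -0.247   0.0175] grip 0.0403 F [-0.4  0.4 -1.1]
side n 34 top z 0.0787 centre [ 0.533  -0.2525] x [0.5118 0.5726] y [-0.261  -0.2207]
top few 2
```

```bash
python3 -m inch '[[0,0,0.05,0,0,0,1],[0,0,0.05,0,0,0,1],[0,0,0,0,0,0,1],[0,0,0,0,0,0,1],[0,0,0,0,0,0,1],[0,0,0,0,0,0,1],[0,0,0,0,0,0,1],[0,0,0,0,0,0,1]]' >/dev/null;  python3 go.py 
python3 -m inch '[[0,0,0,0,0,0,-0.3],[0,0,0,0,0,0,-0.5],[0,0,0,0,0,0,-0.6],[0,0,0,0,0,0,-0.6],[0,0,0,0,0,0,-0.6],[0,0,-0.1,0,0,0,-0.6],[0,0,-0.3,0,0,0,-0.6],[0,0,-0.6,0,0,0,-1]]' >/dev/null; python3 go.py
python3 -m inch '[[0,0,-0.8,0,0,0,-1],[0,0,-0.8,0,0,0,-1],[0,0,-0.8,0,0,0,-1],[0,0,-0.8,0,0,0,-1],[0,0,-0.5,0,0,0,-1],[0,0,-0.2,0,0,0,-1],[0,0,0,0,0,0,-1],[0,0,0,0,0,0,-1]]' >/dev/null; python3 rim.py .553 -.2455 .066 .0215 c21;python3 go.py 0.446 0.109 .1
```

```text
t 42.25 pos [ 0.5566 -0.2471  0.0157] grip 0.0404 F [-1.8  1.1  5.3]
t 43.05 pos [ 0.5554 -0.2465  0.0394] grip 0.0805 F [-0.6 -0.8  0.4]
side n 93 top z 0.0747 centre [ 0.5514 -0.2456] x [0.5118 0.5743] y [-0.2671 -0.2253]
top n 8 top z 0.0728 centre [ 0.555  -0.2457] x [0.5369 0.5442] y [-0.2366 -0.2291]
t 43.95 pos [ 0.5559 -0.2465  0.136 ] grip 0.0856 F [ 0.2 -0.1  0.2]
turn units [-0.0017 -0.0003 -0.0018]
shift units, current axes [14.4  -3.77  1.47]  in final axes [14.42 -3.7   1.44]
```

View pics/c21_side.png

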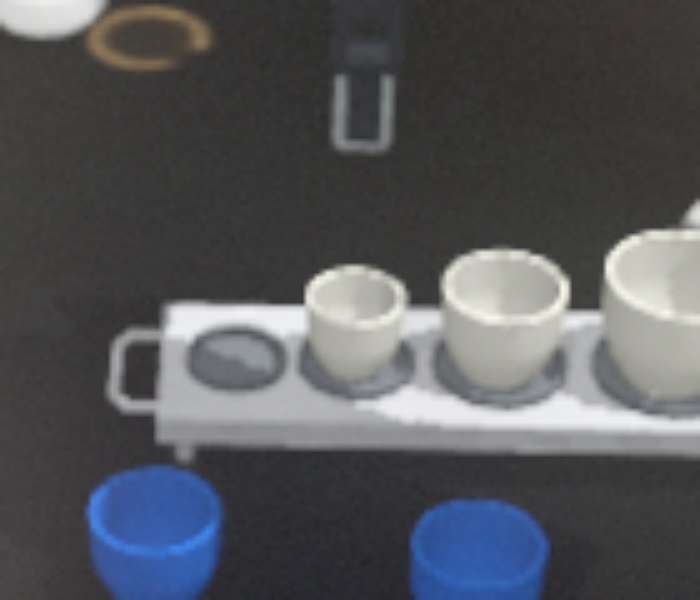

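The third crucible is in its seat and upright. Next is the smallest.

```bash
python3 -m inch '[[0.5,-0.1,0,0,0,0,-1],[0.95,-0.25,0,0,0,0,-1],[0.95,-0.25,0,0,0,0,-1],[0.95,-0.25,0,0,0,0,-1],[0.95,-0.25,0,0,0,0,-1],[0.95,-0.25,0,0,0,0,-1],[0.95,-0.25,0,0,0,0,-1],[0.95,-0.25,0,0,0,0,-1]]' >/dev/null
python3 -m inch '[[0.95,-0.25,0,0,0,0,-1],[0.95,-0.25,0,0,0,0,-1],[0.95,-0.25,0,0,0,0,-1],[0.95,-0.25,0,0,0,0,-1],[0.95,-0.25,0,0,0,0,-1],[0.95,-0.25,0.2,0,0,0,-1],[0.95,-0.25,0.5,0,0,0,-1],[0.5,-0.1,0.5,0,0,0,-1]]' >/dev/null
python3 -m inch '[[0.2,0,0.5,0,0,0,-1],[0,0,0.2,0,0,0,-1],[0,0,0,0,0,0,-1],[0,0,0,0,0,0,-1],[0,0,0,0,0,0,-1],[0,0,0,0,0,0,-1],[0,0,0,0,0,0,-1],[0,0,0,0,0,0,-1]]' >/dev/null
python3 go.py .446 .109 -.02; python3 rim.py .446 .109 .03 .0165
```

```text
t 46.35 pos [0.4487 0.1111 0.0902] grip 0.0859 F [-0.2 -0.8 -0.6]
turn units [-0.0009  0.0001 -0.0019]
shift units, current axes [-0.08 -0.1   4.41]  in final axes [-0.08 -0.11  4.41]
side n 135 top z 0.0307 centre [0.4461 0.11  ] x [0.4314 0.4611] y [0.0946 0.1257]
top few 6
```

```bash
python3 -m inch '[[-0.06,-0.05,0.3,0,0,0,-1],[0,0,0.7,0,0,0,-1],[0,0,0.7,0,0,0,-1],[0,0,0.6,0,0,0,-1],[0,0,0.4,0,0,0,-1],[0,0,0.2,0,0,0,-1],[0,0,0,0,0,0,-1],[0,0,0,0,0,0,-1]]' >/dev/null
python3 go.py .447 .1095 -.018; python3 rim.py .446 .109 .03 .0165 c22
```

```text
t 47.25 pos [0.4475 0.1097 0.0179] grip 0.0855 F [-0.5 -0.7 -0.6]
turn units [-0.0008  0.0001 -0.0018]
shift units, current axes [-0.01 -0.02  1.43]  in final axes [-0.01 -0.02  1.43]
side n 50 top z 0.0309 centre [0.4461 0.11  ] x [0.4485 0.4611] y [0.0942 0.1237]
top few 0
```

View pics/c22_side.png

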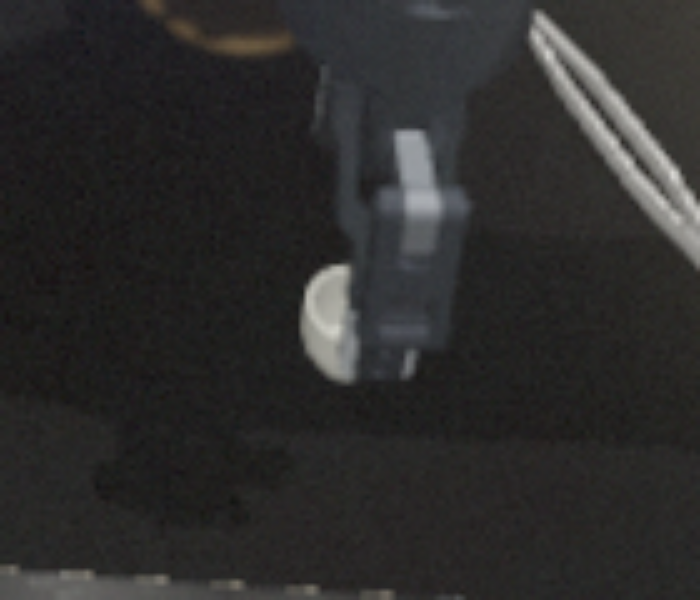

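Run:
```python
from h import *
p,d=bot.camera("side");W=cloud("side",d)
for X in [(.4475,.152,.058),(.446,.11,.03)]: print(np.round(proj("side",X),1))
for v in range(306,326,3):
    print(v,[(u,*(W[v,u]*1000).round().astype(int).tolist()) for u in range(344,372,2) if W[v,u,2]>.035 and W[v,u,1]>.125])
```

```text
[357.5 325.4]
[355.1 314.5]
306 [(354, 458, 153, 106), (356, 457, 160, 115), (358, 457, 177, 137), (360, 455, 180, 141), (362, 453, 181, 144), (364, 449, 179, 141), (366, 446, 178, 140), (368, 444, 178, 140), (370, 441, 178, 141)]
309 [(354, 458, 155, 102), (356, 456, 162, 112), (358, 457, 181, 136), (360, 455, 181, 137), (362, 452, 181, 137), (364, 449, 182, 138), (366, 446, 180, 136), (368, 443, 180, 136), (370, 441, 181, 137)]
312 [(354, 458, 161, 103), (356, 457, 170, 115), (358, 457, 182, 130), (360, 454, 180, 129), (362, 451, 181, 130), (364, 449, 182, 132), (366, 446, 182, 132), (368, 442, 181, 130), (370, 440, 181, 131)]
315 [(354, 457, 159, 93), (356, 457, 174, 113), (358, 456, 183, 124), (360, 453, 182, 124), (362, 449, 176, 117), (364, 446, 175, 115), (366, 443, 176, 116), (368, 440, 175, 116), (370, 438, 176, 118)]
318 [(354, 456, 160, 86), (356, 457, 178, 111), (358, 455, 183, 118), (360, 453, 184, 120), (362, 449, 182, 117), (364, 446, 181, 116), (366, 443, 180, 115), (368, 441, 182, 118), (370, 438, 180, 115)]
321 [(354, 456, 161, 81), (356, 457, 182, 109), (358, 455, 185, 114), (360, 452, 183, 112), (362, 449, 183, 112), (364, 446, 183, 112), (366, 443, 183, 112), (368, 440, 182, 111), (370, 438, 183, 113)]
324 [(352, 457, 157, 68), (354, 455, 159, 71), (356, 453, 164, 78), (358, 450, 166, 81), (360, 447, 165, 80), (362, 444, 165, 79), (364, 441, 165, 80), (366, 436, 158, 71)]
```

```bash
python3 -m inch '[[0,0,0.4,0,0,0,-1],[0,0,0.5,0,0,0,-1],[0,0,0.35,0,0,0,-1],[0,0,0.15,0,0,0,-1],[0,0,0,0,0,0,-1],[0,0,0,0,0,0,1],[0,0,0,0,0,0,1],[0,0,0,0,0,0,1]]' >/dev/null; python3 go.py
python3 -m inch '[[0,0,0,0,0,0,1],[0,0,0,0,0,0,1],[0,0,0,0,0,0,1],[0,0,0,0,0,0,1],[0,0,-0.2,0,0,0,1],[0,0,-0.4,0,0,0,1],[0,0,-0.3,0,0,0,1],[0,0,0,0,0,0,1]]' >/dev/null
python3 go.py; python3 rim.py .446 .1095 .055 .0165 c23
```

```text
t 48.2 pos [ 0.4474  0.1098 -0.0171] grip 0.0439 F [ 1.  -0.1 -0.6]
t 49.0 pos [0.4484 0.11   0.0065] grip 0.0315 F [ 1.1  0.7 -0.4]
side n 8 top z 0.0607 centre [0.4441 0.1275] x [0.4568 0.4591] y [0.1279 0.1336]
top few 0
```

View pics/c23_side.png

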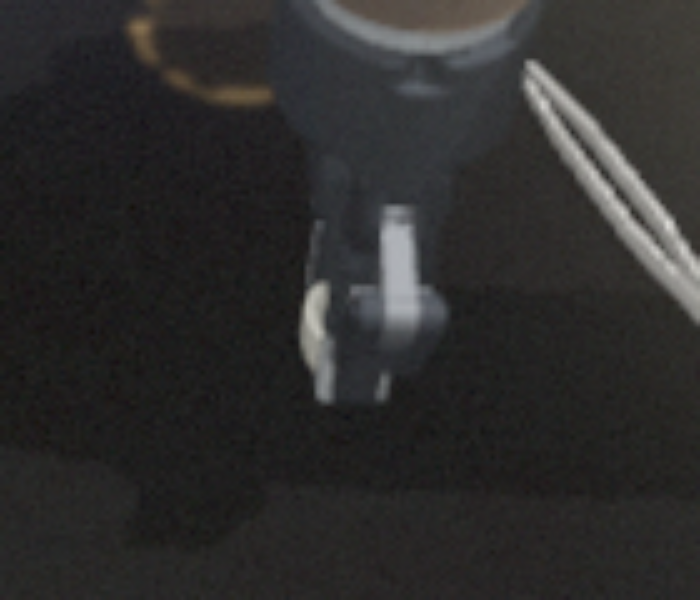

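```bash
python3 -m inch '[[0,0,-0.4,0,0,0,1],[0,0,-0.7,0,0,0,1],[0,0,-0.7,0,0,0,1],[0,0,-0.7,0,0,0,1],[-0.4,0.15,-0.4,0,0,0,1],[-0.8,0.35,0,0,0,0,1],[-0.9,0.38,0,0,0,0,1],[-0.9,0.38,0,0,0,0,1]]' >/dev/null
python3 -m inch '[[-0.9,0.38,0,0,0,0,1],[-0.9,0.38,0,0,0,0,1],[-0.9,0.38,0,0,0,0,1],[-0.9,0.38,0,0,0,0,1],[-0.9,0.38,0,0,0,0,1],[-0.9,0.38,0,0,0,0,1],[-0.9,0.38,0,0,0,0,1],[-0.5,0.2,0,0,0,0,1]]' >/dev/null
python3 go.py .6075 -.2425 .017
```

```text
t 50.7 pos [ 0.5611 -0.133   0.077 ] grip 0.0314 F [-0.  -0.5 -0.1]
turn units [-0.0011  0.0003 -0.0024]
shift units, current axes [-4.45  1.68  2.4 ]  in final axes [-4.46  1.64  2.4 ]
```

```bash
python3 -m inch '[[-0.8,0.3,0,0,0,0,1],[-0.9,0.35,0,0,0,0,1],[-0.9,0.35,0,0,0,0,1],[-0.8,0.3,0,0,0,0,1],[-0.5,0.2,0,0,0,0,1],[-0.25,0.1,0,0,0,0,1],[0,0,0,0,0,0,1],[0,0,0,0,0,0,1]]' >/dev/null
python3 go.py .6075 -.2425 .017;python3 rim.py .606 -.2425 .122 .0165 c24
```

```text
t 51.5 pos [ 0.6047 -0.232   0.0769] grip 0.0312 F [-1.2  1.3 -0.7]
turn units [-0.0013 -0.0001 -0.0017]
shift units, current axes [-0.43  0.1   2.4 ]  in final axes [-0.43  0.09  2.4 ]
side n 12 top z 0.131 centre [ 0.6037 -0.1992] x [0.5936 0.6154] y [-0.2149 -0.2071]
top few 0
```

View pics/c24_side.png

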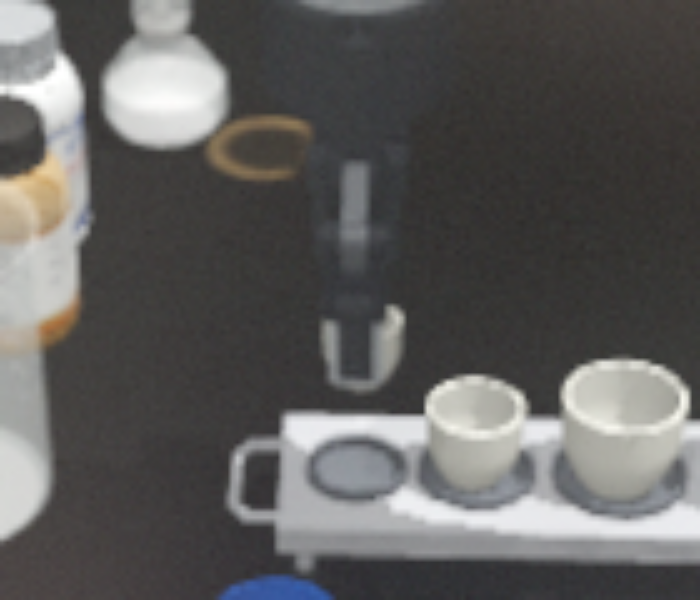

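```bash
python3 -m inch '[[-0.2,0.05,0,0,0,0,1],[-0.23,0.04,0.2,0,0,0,1],[0,0,0.4,0,0,0,1],[0,0,0.5,0,0,0,1],[0,0,0.5,0,0,0,1],[0,0,0.3,0,0,0,1],[0,0,0,0,0,0,1],[0,0,0,0,0,0,1]]' >/dev/null
python3 go.py .6075 -.2425 .017;python3 rim.py .606 -.2425 .073 .0165 c25
```

```text
t 52.4 pos [ 0.6076 -0.2431  0.0293] grip 0.0309 F [-0.4 -0.1 -0. ]
turn units [-0.0012  0.     -0.0017]
shift units, current axes [ 0.02 -0.    0.49]  in final axes [ 0.02 -0.    0.49]
side n 19 top z 0.08 centre [ 0.6064 -0.2347] x [0.5915 0.6181] y [-0.2502 -0.2183]
top few 0
```

View pics/c25_side.png

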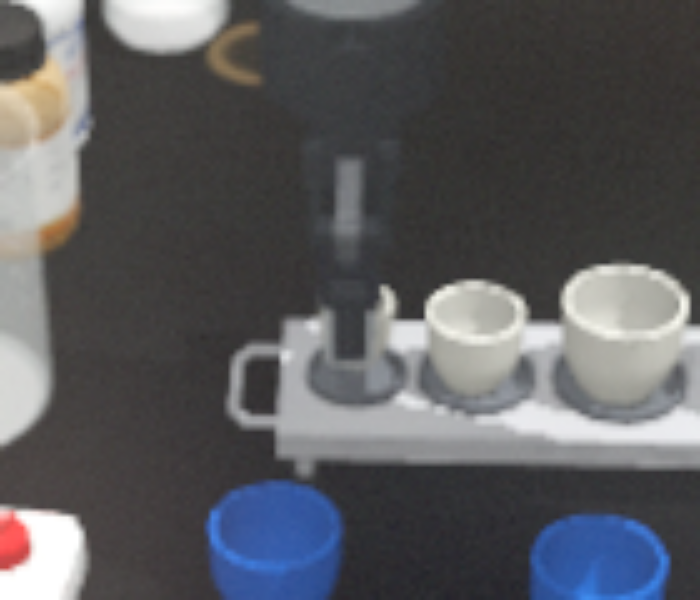

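Centred on the seat. I'll lower it the last 12 mm in small steps and watch the force.

```bash
python3 -m inch '[[0,0,0.15,0,0,0,1],[0,0,0.15,0,0,0,1],[0,0,0.1,0,0,0,1],[0,0,0.06,0,0,0,1],[0,0,0,0,0,0,1],[0,0,0,0,0,0,1],[0,0,0,0,0,0,1],[0,0,0,0,0,0,1]]' >/dev/null;  python3 go.py .6075 -.2425 .0165
python3 -m inch '[[0,0,0.03,0,0,0,1],[0,0,0.03,0,0,0,1],[0,0,0,0,0,0,1],[0,0,0,0,0,0,1],[0,0,0,0,0,0,1],[0,0,0,0,0,0,1],[0,0,0,0,0,0,1],[0,0,0,0,0,0,1]]' >/dev/null;  python3 go.py
```

```text
t 53.3 pos [ 0.6079 -0.2433  0.0184] grip 0.0311 F [ 0.6 -0.  -0.4]
turn units [-0.0009  0.0001 -0.0018]
shift units, current axes [ 0.03 -0.01  0.07]  in final axes [ 0.03 -0.01  0.07]
t 54.1 pos [ 0.608  -0.2433  0.0173] grip 0.031 F [-1.5  1.   5.3]
```

Contact at 5 N, at the expected height. Release and retreat.

```bash
python3 -m inch '[[0,0,0,0,0,0,0],[0,0,0,0,0,0,-0.2],[0,0,0,0,0,0,-0.4],[0,0,0,0,0,0,-0.5],[0,0,0,0,0,0,-0.5],[0,0,-0.1,0,0,0,-0.5],[0,0,-0.3,0,0,0,-0.5],[0,0,-0.6,0,0,0,-0.5]]' >/dev/null; python3 go.py
python3 -m inch '[[0,0,-0.8,0,0,0,-1],[0,0,-0.8,0,0,0,-1],[0,0,-0.8,0,0,0,-1],[0,0,-0.8,0,0,0,-1],[0,0,-0.8,0,0,0,-1],[0,0,-0.5,0,0,0,-1],[0,0,-0.2,0,0,0,-1],[0,0,0,0,0,0,-1]]' >/dev/null
python3 -m inch '[[0.4,0,0,0,0,0,-1],[0.8,0,0,0,0,0,-1],[0.9,0,0,0,0,0,-1],[0.9,0,0,0,0,0,-1],[0.9,0,0,0,0,0,-1],[0.9,0,0,0,0,0,-1],[0.9,0,0,0,0,0,-1],[0.9,0,0,0,0,0,-1]]' >/dev/null
python3 -m inch '[[0.9,0,0,0,0,0,-1],[0.9,0,0,0,0,0,-1],[0.6,0,0,0,0,0,-1],[0.3,0,0,0,0,0,-1],[0,0,0,0,0,0,-1],[0,0,0,0,0,0,-1],[0,0,0,0,0,0,-1],[0,0,0,0,0,0,-1]]' >/dev/null; python3 go.py
python3 - <<'E'
from h import *
S=[(.4145,-.252,.033,.088),(.4895,-.248,.027,.079),(.5525,-.245,.0215,.071),(.6055,-.2425,.0165,.064)]
for n in("side","top"):
    p,d=bot.camera(n);W=cloud(n,d);cv2.imwrite(f"pics/{n}_end.png",p)
    for x,y,r,z in S:
        q=W[(np.hypot(W[...,0]-x,W[...,1]-y)<r+.006)&(abs(W[...,2]-z)<.006)]
        print(n,r,len(q),"top",np.percentile(q[:,2],95).round(4),"c",circ(q[:,:2],r-.001).round(4), "target",x,y,
          "rim plane slope(deg)", np.degrees(np.hypot(*np.linalg.lstsq(np.c_[q[:,:2],np.ones(len(q))],q[:,2],rcond=None)[0][:2])).round(1))
    if n=="side":
        print("timer",W[213,206].round(4),"drop",W[265,178].round(4))
        cv2.imwrite("pics/endc.png",cv2.resize(p[130:250,230:410],None,fx=4.4,fy=4.4))
    else: print("timer",W[142,283].round(4),"drop",W[132,208].round(4))
E
```

```text
t 54.9 pos [ 0.6068 -0.2428  0.0411] grip 0.0641 F [ 0.2  0.4 -0.4]
t 57.3 pos [ 0.5982 -0.0118  0.1591] grip 0.085 F [-0.   0.3  0.6]
side 0.033 184 top 0.0892 c [ 0.4147 -0.2513] target 0.4145 -0.252 rim plane slope(deg) 0.1
side 0.027 148 top 0.0805 c [ 0.4901 -0.2482] target 0.4895 -0.248 rim plane slope(deg) 0.5
side 0.0215 114 top 0.0725 c [ 0.5545 -0.2461] target 0.5525 -0.245 rim plane slope(deg) 1.2
side 0.0165 23 top 0.065 c [ 0.6065 -0.2422] target 0.6055 -0.2425 rim plane slope(deg) 8.5
timer [ 0.7378 -0.1166  0.0344] drop [0.759  0.0369 0.0441]
top 0.033 162 top 0.0911 c [ 0.415  -0.2517] target 0.4145 -0.252 rim plane slope(deg) 0.5
top 0.027 115 top 0.082 c [ 0.4905 -0.2485] target 0.4895 -0.248 rim plane slope(deg) 0.7
top 0.0215 89 top 0.074 c [ 0.5544 -0.2463] target 0.5525 -0.245 rim plane slope(deg) 1.3
top 0.0165 69 top 0.0661 c [ 0.6066 -0.2427] target 0.6055 -0.2425 rim plane slope(deg) 3.0
timer [ 0.7418 -0.1265  0.0316] drop [ 0.6133 -0.0533  0.6354]
```

View pics/endc.png

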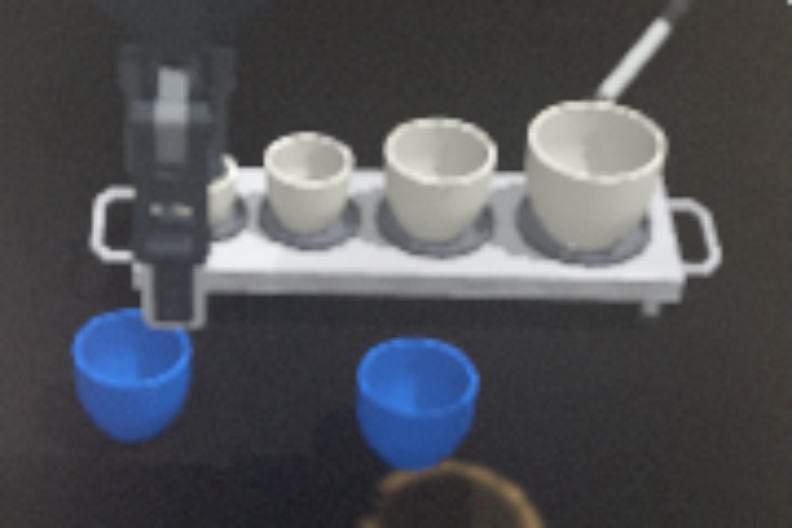

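View pics/top_end.png

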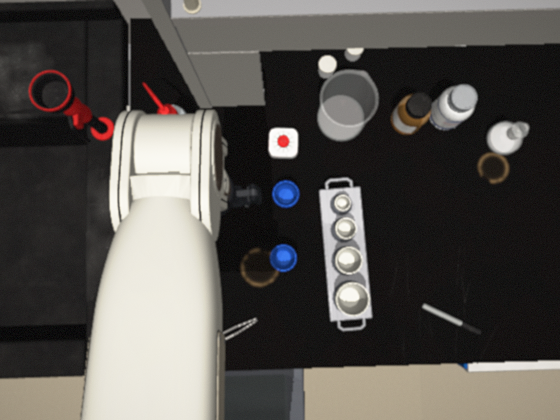

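In the side view the finger hides the smallest cup, so its tilt reading of 8.5° can't be trusted. I'll move aside and look again.

```bash
python3 -m inch '[[0.4,-0.4,0,0,0,0,-1],[0.5,-0.8,0,0,0,0,-1],[0.5,-0.8,0,0,0,0,-1],[0.5,-0.8,0,0,0,0,-1],[0.3,-0.6,0,0,0,0,-1],[0,-0.2,0,0,0,0,-1],[0,0,0,0,0,0,-1],[0,0,0,0,0,0,-1]]' >/dev/null
python3 - <<'E'
from h import *
for n in("side","top"):
    p,d=bot.camera(n);W=cloud(n,d)
    for x,y,r,z in [(.5545,-.246,.0215,.071),(.6065,-.2425,.0165,.064)]:
        q=W[(np.hypot(W[...,0]-x,W[...,1]-y)<r+.004)&(abs(W[...,2]-z)<.005)]
        rr=np.hypot(q[:,0]-x,q[:,1]-y); q=q[rr>r-.005]
        s=np.linalg.lstsq(np.c_[q[:,:2],np.ones(len(q))],q[:,2],rcond=None)[0]
        print(n,r,len(q),"top",np.percentile(q[:,2],90).round(4),"c",circ(q[:,:2],r-.001).round(4),"slope x,y deg",np.degrees(s[:2]).round(1))
    if n=="side": cv2.imwrite("pics/endc2.png",cv2.resize(p[150:230,240:330],None,fx=7,fy=7))
E
```

```text
side 0.0215 102 top 0.0719 c [ 0.5541 -0.2462] slope x,y deg [ 0.  -0.1]
side 0.0165 80 top 0.0647 c [ 0.6064 -0.2422] slope x,y deg [0.3 0.8]
top 0.0215 85 top 0.0734 c [ 0.5545 -0.2464] slope x,y deg [-1.2 -1.7]
top 0.0165 67 top 0.0659 c [ 0.6066 -0.2427] slope x,y deg [0.8 2.4]
```

View pics/endc2.png

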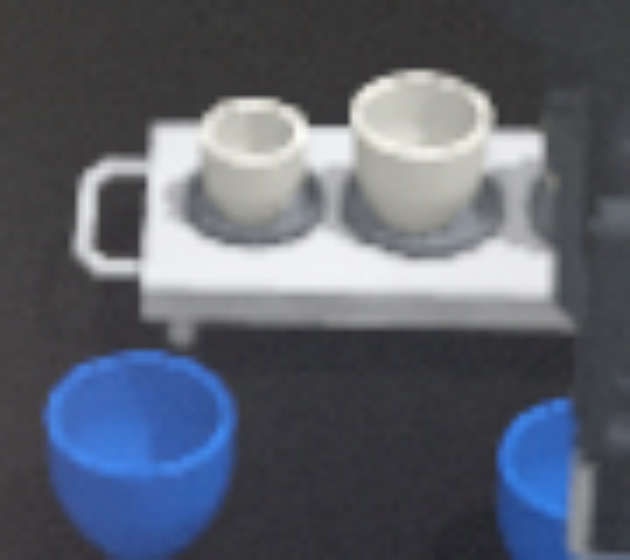

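All four crucibles stand upright in their seats, and the arm is clear of everything.

```bash
python3 -c "
from workcell import bot
print(bot.get_obs()['clock']); print(bot.job_done())"
```

```text
58.3
the job is handed in; nothing more can be done
None
```

All four white crucibles are in the carrier in order of size, upright and fully down. I handed the job in at 58 s of the 115 s allowed; no verdict was reported.

**Last checks:** In both views each crucible is within about 2.5 mm of its seat centre (limit 12 mm). Rim heights in the side view are 0.089, 0.080, 0.072 and 0.065 m, against 0.088, 0.079, 0.071 and 0.064 expected. Tilts read under 3° (limit 8°). The timer reads the same as at the start within about 3 mm in both views. The dropper bottle is unchanged in the side view; the arm hid it from above.

**What went wrong or disagreed:**
- **First grasp:** it closed only on the near wall of the biggest cup and pushed the cup about 30 mm. I dragged it back and gripped it again lower. The real fingertips stood about 25 mm higher than the reported TCP, so I worked from camera heights from then on.
- **Wrist limit:** joint 6 reached its range limit at the second cup and the tool lost about 4° of yaw. I took the half-turned grasp for the other three.
- **Camera readings:** an early tilt reading of 8.5° on the smallest cup came from a finger hiding it. The clear view gave about 1° from the side and 2.5° from the top. The top camera reads about 1 to 2 mm higher than the side camera throughout.

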